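# Hang the sample pipe reducers on the counter hook

## Task

Hang the three sample pipe reducers on the display hook, spigot first: the large one first, then the medium one, then the small one, so that each one's spigot sits fully home in the socket of the one before and the large one's spigot sits against the hook's black rubber buffer. Press each one home with a firm but gentle push along the hook (about 10 N, never above 20 N) before you let it go, do not knock or force anything against the hook, and leave all three hanging, snug and at rest. Do not move the telephone, the tub, the bottle or the carton.

Things in the scene. Friction and masses are not known exactly. Their poses are not given: they have to be found in the camera images.
- large: The largest grey plastic pipe reducer, about 130 g: eight-sided collar 64 mm across flats, 28 mm long, lying on a flat, side flats upright (grip across them); round spigot 56 mm wide, 10 mm long on one end, socket 50 mm wide, 12 mm deep in the other; 21 mm bore right through. Origin on the bore axis where the spigot leaves the collar; +x points out along the spigot; collar at x -28 to 0 mm.
- medium: The middle-sized grey plastic pipe reducer, about 100 g: eight-sided collar 54 mm across flats, 28 mm long, lying on a flat, side flats upright (grip across them); round spigot 46 mm wide, 10 mm long on one end, socket 40 mm wide, 12 mm deep in the other; 21 mm bore right through. Origin on the bore axis where the spigot leaves the collar; +x points out along the spigot; collar at x -28 to 0 mm.
- small: The smallest grey plastic pipe reducer, about 80 g: eight-sided collar 44 mm across flats, 28 mm long, lying on a flat, side flats upright (grip across them); round spigot 36 mm wide, 10 mm long on one end, socket 31 mm wide, 12 mm deep in the other; 21 mm bore right through. Origin on the bore axis where the spigot leaves the collar; +x points out along the spigot; collar at x -28 to 0 mm.
- hook_root (a point): Where the hook's level steel prong leaves its head plate: on the prong's axis, in the plate's front face, 160 mm above the desk. +x points from the tip into the plate (the way parts slide on), z up. The prong is 13 mm round, straight for 134 mm along -x, then its nose turns up. A part resting on the prong has its bore axis 4 mm below the prong's; parts resting so line up with each other.
- hook_tip (a point): Centre of the rounded end (13 mm thick) of the prong's upturned nose: 148 mm in front of hook_root and 4 mm higher; metal ends 6.5 mm further out. Carry a part over the nose with its bore axis about 2 mm above the prong's axis, then let it down onto the prong.
- hook: The hook stand, fixed; origin on the desk under hook_root, same axes. Head plate 60 mm wide, up to 20 mm above the prong. Round the prong's root a black rubber buffer, 32 mm wide; its front face lies 14 to 28 mm in front of the plate, different each time and not measured: find it by feel or sight. It gives 1 mm per 8 N, at most 4 mm, and springs back that little; its collar holds firm.
- phone: Black desk telephone, about 150 x 200 x 65 mm, origin under its centre. Leave it alone.
- tub: Clear plastic round tub, 116 mm in diameter, 60 mm high, origin under its centre. Leave it alone.
- cleaner: Blue plastic bottle of cleaner with a white cap, 68 mm in diameter, 210 mm high, origin under its centre. Leave it alone.
- carton: Open cardboard carton, 160 x 140 x 90 mm, origin under its centre. Leave it alone.

How it is judged:
On the way, in this order (a step that is already met when the one before it is completed fails the run):
1. the large reducer is on the hook and pressed against the rubber buffer with more than 5 N (contact force between large and buffer_c0 above 5 N and x of buffer_c0 in the frame of large between 0.011 and 0.017 m and y of large in the frame of hook_root between -0.005 and 0.005 m and z of large in the frame of hook_root between -0.0065 and 0.003 m and angle between the x axis of large and the x axis of hook_root, either way round below 0.12 rad), for 0.15 s.
2. then the medium reducer, its spigot home in the large one, is pressed against it with more than 5 N (contact force between medium and large above 5 N and x of medium in the frame of large between -0.0305 and -0.026 m and y of medium in the frame of hook_root between -0.005 and 0.005 m and z of medium in the frame of hook_root between -0.0065 and 0.003 m and angle between the x axis of medium and the x axis of hook_root, either way round below 0.12 rad), for 0.15 s.
3. then the small reducer, its spigot home in the medium one, is pressed against it with more than 5 N (contact force between small and medium above 5 N and x of small in the frame of medium between -0.0305 and -0.026 m and y of small in the frame of hook_root between -0.005 and 0.005 m and z of small in the frame of hook_root between -0.0065 and 0.003 m and angle between the x axis of small and the x axis of hook_root, either way round below 0.12 rad), for 0.15 s.
At the end, for the whole second after the job is handed in: Large, medium, small hang on the prong in that order from the plate: large spigot within 3 mm of the buffer, each next collar within 2.5 mm of the one before; all within 5 mm sideways, -6.5 to +3 mm in height and 0.12 rad of the prong axis, below 20 mm/s (x of buffer_c0 in the frame of large between 0.011 and 0.017 m and x of medium in the frame of large between -0.0305 and -0.026 m and x of small in the frame of medium between -0.0305 and -0.026 m and y of large in the frame of hook_root between -0.005 and 0.005 m and z of large in the frame of hook_root between -0.0065 and 0.003 m and angle between the x axis of each of large, medium, small and the x axis of hook_root, either way round below 0.12 rad and y of medium in the frame of hook_root between -0.005 and 0.005 m and z of medium in the frame of hook_root between -0.0065 and 0.003 m and y of small in the frame of hook_root between -0.005 and 0.005 m and z of small in the frame of hook_root between -0.0065 and 0.003 m and linear speed of each of large, medium, small below 0.02 m/s); the robot touches nothing.
It fails at once if the large reducer is pressed against the rubber buffer with more than 22 N (contact force between large and buffer_c0 above 22 N).
It fails at once if a reducer is knocked or forced against the hook with more than 40 N (contact force between any of large, medium, small and hook above 40 N).
It fails at once if two reducers are pressed together with more than 22 N (contact force between any of medium, small and large above 22 N or contact force between small and medium above 22 N).
It fails at once if the telephone, tub, bottle or carton is moved more than 15 mm (distance of any of tub, cleaner, carton, phone from where it was at the start of the episode above 0.015 m).
It also fails if it takes over 72 s, if anything falls off the work surface, if the arm or the gripper's body presses on something with over 40 N, if the wrist force passes 120 N, or if a joint passes its speed limit or range.

## Robot

A 7-joint arm with a two-finger parallel gripper is mounted at the origin on the work surface. World frame = base frame: x ahead of the robot, y to its left, z up, the work surface at z = 0. Lengths are in m, angles in rad, forces in N, time in s.
With the tool pointing down it reaches from about 0.4 to 0.75 m from the base axis. Payload 19.5 kg.
Tool frame: the origin (TCP) lies at the very end of the fingers, on their centre line; the grasp point (between the pads) lies 19 mm behind it; z points along the fingers, y is the direction in which the jaws open and shut (so a half turn about z gives the same grasp; the last joint's range is limited). The gripper opens to 85 mm and grips with 20 to 120 N. Pads are 22 mm wide; open, the fingers measure 114 mm over their backs; the gripper's body (76 mm by 85 mm) begins 54 mm behind the grasp point. The pads swing forward as they close: fully open they stand 13 mm farther back than shut.
Start: joints at [1.147, 0.707, -0.028, 1.485, 0.022, 0.951, -0.075], TCP at [0.214, -0.534, 0.231] pointing down, gripper open.
Joint ranges: [-2.71, 2.71], [-0.32, 2.16], [-1.57, 1.52], [0, 2.45], [-1.46, 4.6], [0, 2.02], [-2.83, 2.83]. Speed limits (rad/s): [1.89, 1.89, 2.57, 2.57, 3.01, 3.01, 3.01].

## Interface

Orientations are given as [roll, pitch, yaw] about the fixed x, y, z axes, in that order (R = Rz(yaw) Ry(pitch) Rx(roll)).
In Python, from cell import arm gives the robot as it stands. The module is installed in compiled form; this text tells all that it offers.
- The arm moves only by the tool arm_command, never from a script. Its argument "plan" is a list of rows, each an object with "hand": the finger opening in mm, from 0 to 85.4; "dp": the shift along the tool's x, y, z in mm, a list of three; "turn": the turn, a rotation vector about the tool's x, y, z in rad, a list of three. In form: [{"hand": hand, "dp": [dx, dy, dz], "turn": [ax, ay, az]}, ...]. A call has 1 to 10 rows; each row is the pose to reach, as a shift and turn from the pose measured when the call began, along the tool's axes at that moment; what a row does not reach only later rows make up. A row lasts 1/12 s, in which the tool goes at most 41.7 mm and 7.16 degrees, less where a joint would pass 70% of its speed; a pose out of reach is approached as far as the arm can. A call with a gripper value outside its range is refused whole. The fingers move at their own pace and stop on an object; the grip force is fixed at half the most. Time passes only in rows, so rows that repeat a pose let the fingers close. It gives the time, the measured TCP pose, the force and the opening at its end, in the units of the state.
- arm.get_obs(): the state, without advancing time (a new reading comes with each control period).
- arm.snapshot(name): name is "side" or "top" or "wrist"; returns the picture (420x560x3 uint8, blue, green, red); there is no depth.
- arm.camera_params(name): a dict with "vertical_fov" (degrees; the focal length in pixels is half the picture's height over the tangent of half this angle, whatever the lens; pixels are square), "cx", "cy" (the principal point, pixels), "distortion" ([k1, k2, p1, p2, k3] as OpenCV has them; the pictures are not rectified), "rvec" (rotation vector, rad) and "tvec" (3), from world to camera coordinates, as OpenCV has them. Camera axes: x right, y down, z forward; pixel columns grow to the right and rows downward; lengths in m; the calibration is good to about 2 mm. A picture is of the moment at which its call begins: read the wrist's pose just before it. camera_params takes no time and is no camera call; for the wrist camera it gives the pose at the moment of the call.
- arm.sign_off(): hands the job in, once; it reports no verdict.
Trained networks look in the newest picture that a camera, given by its name, has taken for a name from the list of things; names that differ only in an ending like _2 or _b are one class to them, and where a whole thing is asked for, a point or a joint stands for the part that bears it (a point fixed in the world has none). Each returns a list of dicts, best first, with "confidence" (0 to 1); they miss things now and then, are a little off and sometimes report something else, mostly with a low value. They report only what shows in the picture. A call takes as long as a camera call.
- arm.boxes_of(query, camera): "rect" ([left, top, width, height] in pixels, round what is visible of it).
- arm.outline_of(query, camera): "pixels" (420x560 bool, what is visible of it) and "rect" ([left, top, width, height] in pixels, round what is visible of it).
- arm.spot_point(query, camera): "xy" ([column, row] in pixels: a listed point, or the origin of a listed thing).
The state is a dict: "time_s": time; "qpos": joint angles; "joint_velocities": joint speeds; "effort": joint torques, N m; "tcp_pos": TCP position; "tcp_rot": TCP orientation; "force": force on the tool from outside, world axes, zero at the start; "ft_torque": the same for the moment, N m; "finger_gap": finger opening in m.
Only numpy, scipy, OpenCV 4.12 (cv2) and the standard library are available. Lean on these libraries where they do the work, as an engineer would, in place of code of your own. Each camera call takes 0.05 s, during which the arm holds its last target.

## Working session

There is one attempt and no reset: what is moved stays moved. The work goes in short steps, Python scripts to look and compute and a tool call to move; the robot and the scene stay as the last step left them, time stands still between calls to the robot, and variables do not carry over. Pictures are saved under pics/ and viewed, and the job is handed in when it is done.

Besides the shell and the picture viewer there is one more tool, called as name(argument=value, ...) on one line, values as JSON. arm_command: Moves the arm, as the interface text tells. Its arguments: {"type":"object","properties":{"plan":{"type":"array","items":{"type":"object","properties":{"hand":{"type":"number"},"dp":{"type":"array","items":{"type":"number"}},"turn":{"type":"array","items":{"type":"number"}}}}}},"required":["plan"]}

```bash
mkdir -p pics
python3 - <<'E'
from cell import arm
import cv2
o=arm.get_obs()
for k in ("time_s","tcp_pos","tcp_rot","force","finger_gap"): print(k,o[k])
for c in ("side","top","wrist"):
    im=arm.snapshot(c); cv2.imwrite(f"pics/a_{c}.png",im)
    p=arm.camera_params(c); print(c,p)
E
```

```text
time_s 0.0
tcp_pos [ 0.21412775 -0.53336374  0.23085077]
tcp_rot [-3.14054497e+00  2.23601348e-05  3.81753185e-01]
force [-0.3614643  -0.00782235 -0.31101192]
finger_gap 0.08543017184086764
side {'vertical_fov': 57.071252625056616, 'cx': 280.41403137501374, 'cy': 202.01093947269868, 'distortion': array([-0.10796033,  0.        ,  0.        ,  0.        ,  0.        ]), 'rvec': array([ 0.17985035, -2.89525499,  1.13266472]), 'tvec': array([0.53441346, 0.13379021, 1.24654688])}
top {'vertical_fov': 55.25577595609188, 'cx': 278.6864172831165, 'cy': 212.47735204098842, 'distortion': array([-0.05718807,  0.        ,  0.        ,  0.        ,  0.        ]), 'rvec': array([ 2.15206329, -2.10727013,  0.1681323 ]), 'tvec': array([-0.02040895,  0.5425793 ,  1.08439688])}
wrist {'vertical_fov': 62.91589668992161, 'cx': 282.11575371590754, 'cy': 203.77635673296209, 'distortion': array([-0.00555888,  0.        ,  0.        ,  0.        ,  0.        ]), 'rvec': array([-2.4120729 ,  1.62875063,  0.22153653]), 'tvec': array([-0.57390925, -0.03510463,  0.37775981])}
```

View pics/a_side.png

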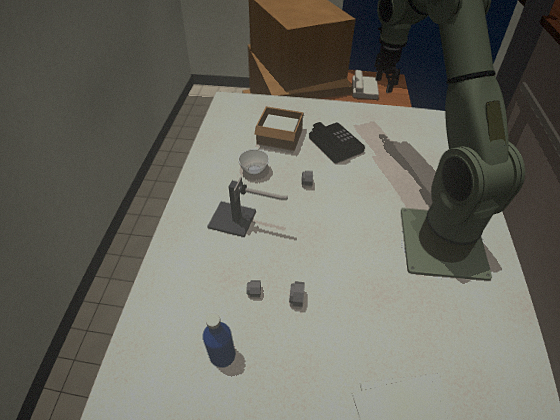

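View pics/a_top.png

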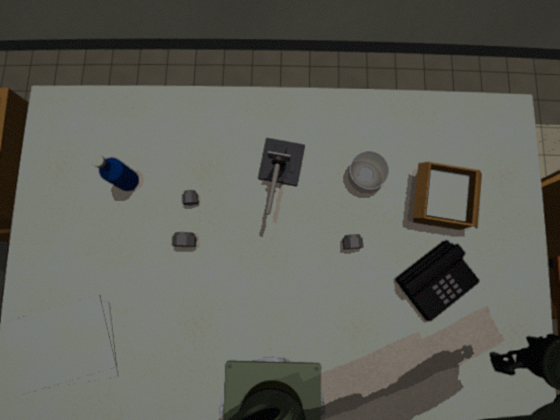

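View pics/a_wrist.png

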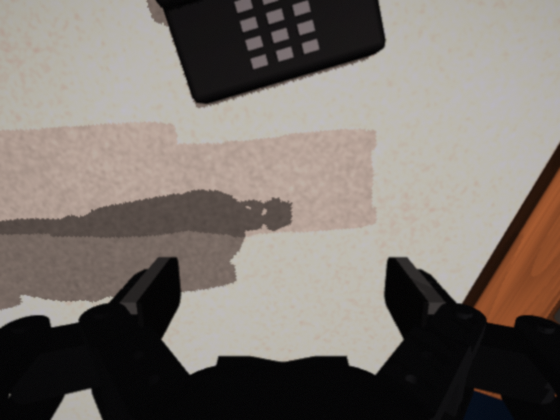

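The top picture shows the hook at about (280,160) with its prong running to (263,235). The reducers are at (184,240), (190,198) and (352,242), the robot base is at the bottom, and the arm is at the lower right.

```bash
cat > h.py <<'E'
import numpy as np, cv2
from cell import arm
from scipy.spatial.transform import Rotation as Ro
def cam(name):
    p=arm.camera_params(name); f=210/np.tan(np.radians(p["vertical_fov"])/2)
    K=np.array([[f,0,p["cx"]],[0,f,p["cy"]],[0,0,1.]])
    return K,np.array(p["distortion"]),np.array(p["rvec"]),np.array(p["tvec"])
def proj(P,c):
    K,D,r,t=c; return cv2.projectPoints(np.atleast_2d(np.float64(P)),r,t,K,D)[0][:,0]
def ray(uv,c):
    K,D,r,t=c; n=cv2.undistortPoints(np.float64(uv).reshape(-1,1,2),K,D)[:,0]
    R=cv2.Rodrigues(r)[0]; d=np.c_[n,np.ones(len(n))]@R; return -R.T@t,d
def onz(uv,z,c):
    o,d=ray(uv,c); return o+d*((z-o[2])/d[:,2])[:,None]
E
python3 - <<'E'
from h import *
for c in ("top","side"):
    im=cv2.imread(f"pics/a_{c}.png"); C=cam(c)
    for q,z in (("large",.032),("medium",.027),("small",.022),("hook_root",.16),("hook_tip",.164)):
        s=arm.spot_point(q,c)
        for d in s[:4]: print(c,q,round(d["confidence"],2),np.round(d["xy"],1),onz([d["xy"]],z,C)[0].round(4))
    if c=="top":
        for q in("large","medium","small"):
            for d in arm.boxes_of(q,c)[:3]: print("box",q,d)
im=cv2.imread("pics/a_top.png"); cv2.imwrite("pics/b.png",cv2.resize(im[130:260,150:390],None,fx=3.3,fy=3.3,interpolation=cv2.INTER_CUBIC))
E
```

```text
top large 0.86 [182.9 233.8] [0.4782 0.2618 0.032 ]
top medium 0.57 [349.  236.5] [ 0.481  -0.2096  0.027 ]
top medium 0.44 [127.3 183.6] [0.6228 0.4369 0.027 ]
top small 0.71 [190.  196.7] [0.5881 0.2501 0.022 ]
top small 0.61 [280.2 158.4] [ 0.7084 -0.0097  0.022 ]
top hook_root 0.97 [281.8 156.5] [ 0.6707 -0.0152  0.16  ]
top hook_tip 0.64 [267.2 210.4] [0.5276 0.0187 0.164 ]
box large {'rect': [172.1, 233.2, 25.6, 12.2], 'confidence': 0.68}
box large {'rect': [258.8, 136.5, 43.6, 77.3], 'confidence': 0.35}
box medium {'rect': [341.1, 231.3, 23.7, 16.2], 'confidence': 0.68}
box small {'rect': [182.2, 190.9, 16.2, 12.8], 'confidence': 0.6}
side large 0.64 [293.  293.6] [0.4721 0.2623 0.032 ]
side large 0.31 [221.6 355.7] [0.6334 0.4625 0.032 ]
side medium 0.53 [304.1 173.8] [ 0.4789 -0.2368  0.027 ]
side small 0.61 [248.8 286.2] [0.6006 0.249  0.022 ]
side hook_tip 0.67 [288.2 200.4] [0.5141 0.0311 0.164 ]
side hook_tip 0.26 [280.7 136.6] [ 0.5716 -0.2684  0.164 ]
```

View pics/b.png

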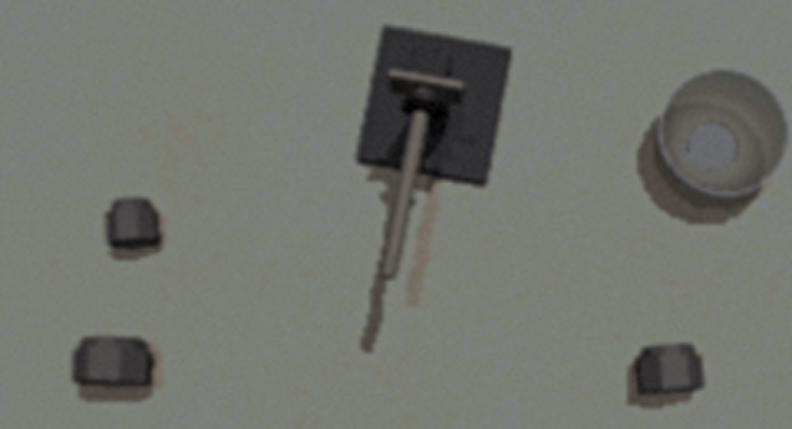

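```bash
cat >> h.py <<'E'
def pose():
    o=arm.get_obs(); return np.array(o["tcp_pos"]),Ro.from_euler("xyz",o["tcp_rot"])
def need(target,yaw,roll=np.pi,pitch=0):
    p,R=pose(); T=Ro.from_euler("xyz",[roll,pitch,yaw])
    dp=R.inv().apply(np.array(target)-p)*1000; tv=(R.inv()*T).as_rotvec()
    n=max(np.linalg.norm(dp)/41.7,np.degrees(np.linalg.norm(tv))/7.16)
    print("dp",dp.round(1),"turn",tv.round(3),"rows>=",round(n,1))
E
python3 - <<'E'
from h import *
p,R=pose(); K,D,r,t=cam("wrist"); Rc=cv2.Rodrigues(r)[0]; o=-Rc.T@t
print("cam in tool",R.inv().apply(o-p).round(4)); print((R.as_matrix().T@Rc.T).round(3)) # columns: cam axes in tool
need([.40,-.20,.29],0); need([.40,-.20,.29],-0.1); print(arm.get_obs()["qpos"])
E
```

```text
cam in tool [ 0.0673 -0.0008 -0.1421]
[[ 0.001 -0.964 -0.266]
 [ 1.     0.001  0.   ]
 [-0.    -0.266  0.964]]
dp [ 296.7 -240.3  -58.7] turn [-0.    -0.     0.382] rows>= 9.3
dp [ 296.7 -240.3  -58.7] turn [-0.    -0.     0.482] rows>= 9.3
[ 1.14727435  0.70646881 -0.02761282  1.48460653  0.02197947  0.9509002
 -0.07545595]
```

Run:
```python
from h import *
need([.46,-.22,.20],0)
```

```text
dp [ 344.9 -199.4   31.3] turn [-0.    -0.     0.382] rows>= 9.6
```

arm_command(plan=[{"hand": 85,"dp": [345,-199,31],"turn": [0,0,0.382]},{"hand": 85,"dp": [345,-199,31],"turn": [0,0,0.382]},{"hand": 85,"dp": [345,-199,31],"turn": [0,0,0.382]},{"hand": 85,"dp": [345,-199,31],"turn": [0,0,0.382]},{"hand": 85,"dp": [345,-199,31],"turn": [0,0,0.382]},{"hand": 85,"dp": [345,-199,31],"turn": [0,0,0.382]},{"hand": 85,"dp": [345,-199,31],"turn": [0,0,0.382]},{"hand": 85,"dp": [345,-199,31],"turn": [0,0,0.382]},{"hand": 85,"dp": [345,-199,31],"turn": [0,0,0.382]},{"hand": 85,"dp": [345,-199,31],"turn": [0,0,0.382]}])

```text
time_s: 1.63
tcp_pos: [0.4626, -0.2163, 0.2]
tcp_rot: [-3.14, -0.001, 0.004]
force: [0.2, -0.8, -0.4]
finger_gap: 0.085
```

Run:
```python
from h import *
need([.46,-.22,.20],0)
C=cam("wrist"); cv2.imwrite("pics/c.png",arm.snapshot("wrist"))
for d in arm.spot_point("medium","wrist")[:2]: print(d["confidence"],d["xy"],onz([d["xy"]],.027,C))
print(arm.get_obs()["joint_velocities"].round(2))
```

```text
dp [-2.6  3.7 -0. ] turn [-0.001 -0.001  0.004] rows>= 0.1
0.68 [283.6, 168.6] [[ 0.47654636 -0.21668168  0.027     ]]
[ 0.09 -0.02  0.04  0.02  0.02 -0.    0.06]
```

View pics/c.png

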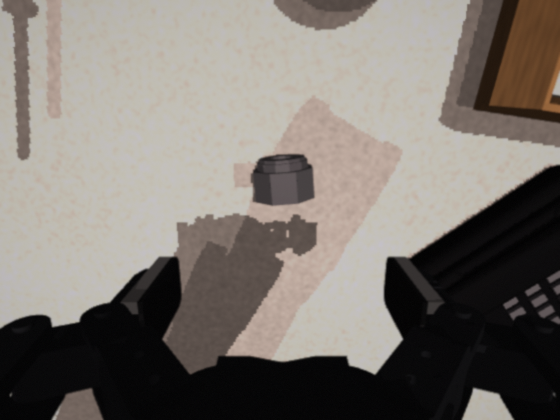

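The wrist picture shows the medium reducer at about (283,180), spigot towards the picture top, which is world +x. I'll fit a model silhouette to the network's outline to get its yaw.

```bash
cat >> h.py <<'E'
from scipy.optimize import minimize
DIM=dict(large=(64,56),medium=(54,46),small=(44,36))
def hulls(n,x,y,yaw,C,z=None):
    a,s=[v/1000 for v in DIM[n]]; z=a/2 if z is None else z
    th=np.radians(22.5+45*np.arange(8)); r=a/2/np.cos(np.pi/8)
    c=np.array([[X,r*np.cos(t),r*np.sin(t)] for X in(-.028,0) for t in th])
    ph=np.linspace(0,2*np.pi,25); g=np.array([[X,s/2*np.cos(t),s/2*np.sin(t)] for X in(0,.010) for t in ph])
    R=Ro.from_euler("z",yaw).as_matrix(); out=[]
    for P in(c,g): out.append(cv2.convexHull(proj(P@R.T+[x,y,z],C).astype(np.float32))[:,0])
    return out
def sil(n,x,y,yaw,C,shape=(420,560),S=8):
    m=np.zeros(shape,np.uint8)
    for h in hulls(n,x,y,yaw,C): cv2.fillConvexPoly(m,np.round(h*2**S).astype(np.int32),255,cv2.LINE_AA,S)
    return m/255.
def fit(n,mask,C,x0,yaws=(0,)):
    best=None; m=mask.astype(float)
    for y0 in yaws:
        f=lambda v:1-np.minimum(q:=sil(n,v[0]/1000,v[1]/1000,v[2]/50,C),m).sum()/np.maximum(q,m).sum()
        s0=np.array([x0[0]*1000,x0[1]*1000,y0*50])
        r=minimize(f,s0,method="Nelder-Mead",options=dict(initial_simplex=s0+np.array([[0,0,0],[6,0,0],[0,6,0],[0,0,6]]),xatol=.02,fatol=1e-5,maxiter=300))
        if best is None or r.fun<best.fun: best=r
        print("  yaw0",round(y0,2),"iou",round(1-r.fun,3),"x,y mm",r.x[:2].round(1),"yaw",round(r.x[2]/50,3))
    return best.x[0]/1000,best.x[1]/1000,best.x[2]/50
def overlay(im,n,v,C,fn,box=None,s=3):
    im=im.copy()
    big=cv2.resize(im,None,fx=s,fy=s,interpolation=cv2.INTER_CUBIC)
    for h in hulls(n,*v,C): cv2.polylines(big,[np.round((h+.5)*s-.5).astype(np.int32)],True,(0,0,255),1)
    u=hulls(n,*v,C)[0].mean(0); x,y=[int(t*s) for t in u]; cv2.imwrite(fn,big[max(y-300,0):y+300,max(x-400,0):x+400])
E
python3 - <<'E'
from h import *
C=cam("wrist"); im=cv2.imread("pics/c.png")
o=arm.outline_of("medium","wrist")[0]; print(o["confidence"],o["rect"])
np.save("mm.npy",o["pixels"])
v=fit("medium",o["pixels"],C,(.477,-.217),(-.2,0,.2))
overlay(im,"medium",v,C,"pics/d.png")
E
```

```text
0.82 [252.1, 154.5, 61.9, 52.9]
  yaw0 -0.2 iou 0.929 x,y mm [ 477.6 -215.8] yaw 0.087
  yaw0 0 iou 0.929 x,y mm [ 477.6 -215.8] yaw 0.082
  yaw0 0.2 iou 0.929 x,y mm [ 477.7 -215.7] yaw 0.103
```

View pics/d.png

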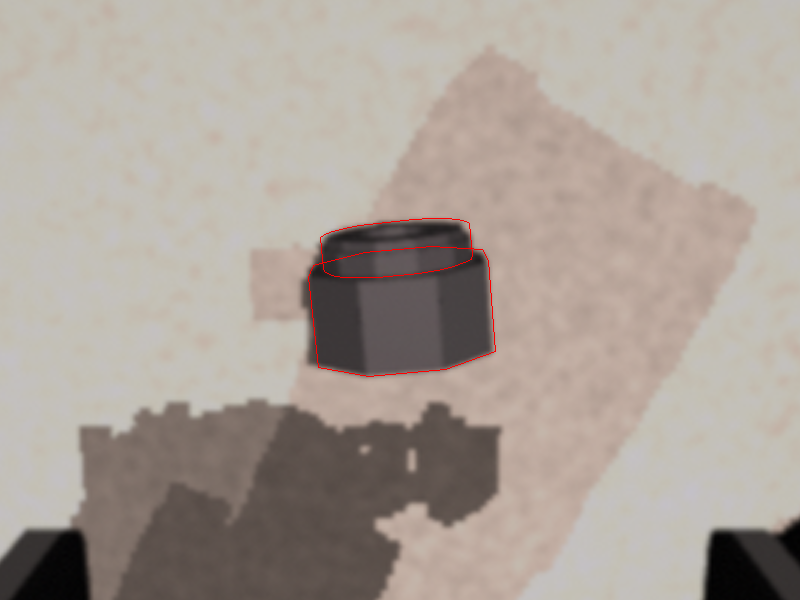

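The overlay's fitted yaw looks slightly too big; the network's outline is loose. I'll refit using a brightness mask.

```bash
cat >> h.py <<'E'
def tmask(im,netmask,thr=105):
    g=cv2.cvtColor(im,cv2.COLOR_BGR2GRAY); k=cv2.dilate(netmask.astype(np.uint8),np.ones((13,13)))
    m=((g<thr)&(k>0)).astype(np.uint8); n,l,st,_=cv2.connectedComponentsWithStats(m)
    m=(l==1+np.argmax(st[1:,4])).astype(np.uint8); m=cv2.morphologyEx(m,cv2.MORPH_CLOSE,np.ones((5,5)))
    return cv2.morphologyEx(m,cv2.MORPH_OPEN,np.ones((7,7)))
E
python3 - <<'E'
from h import *
C=cam("wrist"); im=cv2.imread("pics/c.png")
m=np.load("mm.npy")
v=fit("medium",tmask(im,m),C,(.477,-.217),(-.1,.1))
overlay(im,"medium",v,C,"pics/d2.png")
need([.43,.0,.30],-.2)
E
```

```text
yaw0 -0.1 iou 0.931 x,y mm [ 476.1 -217.1] yaw 0.092
  yaw0 0.1 iou 0.931 x,y mm [ 476.3 -217.2] yaw 0.089
dp [ -30.5 -218.9  -99.8] turn [-0.     0.     0.203] rows>= 5.8
```

View pics/d2.png

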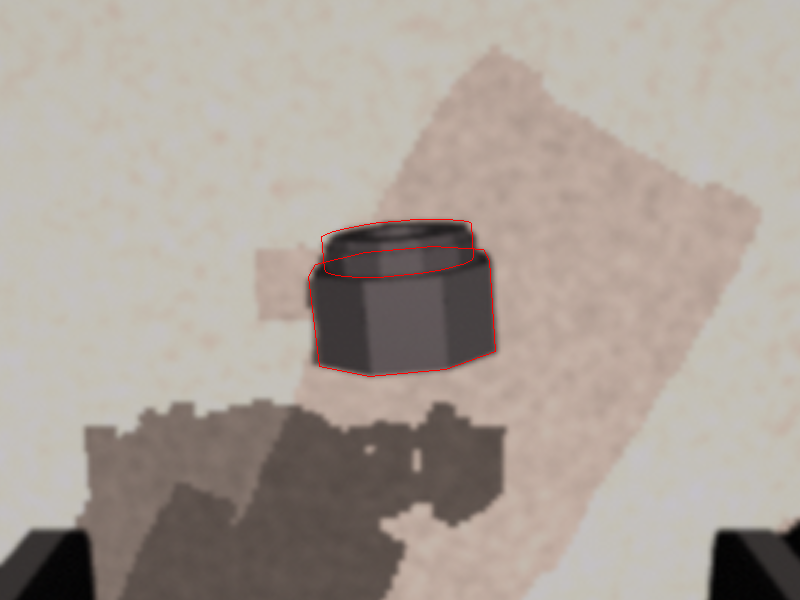

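Run:
```python
from h import *
need([.55,.005,.30],-.23)
```

```text
dp [  89.6 -223.5  -99.9] turn [-0.     0.     0.233] rows>= 6.3
```

arm_command(plan=[{"hand": 85,"dp": [20,-50,-100],"turn": [0,0,0.1]},{"hand": 85,"dp": [40,-100,-100],"turn": [0,0,0.233]},{"hand": 85,"dp": [90,-224,-100],"turn": [0,0,0.233]},{"hand": 85,"dp": [90,-224,-100],"turn": [0,0,0.233]},{"hand": 85,"dp": [90,-224,-100],"turn": [0,0,0.233]},{"hand": 85,"dp": [90,-224,-100],"turn": [0,0,0.233]},{"hand": 85,"dp": [90,-224,-100],"turn": [0,0,0.233]},{"hand": 85,"dp": [90,-224,-100],"turn": [0,0,0.233]}])

```text
time_s: 2.45
tcp_pos: [0.5518, 0.0099, 0.3007]
tcp_rot: [-3.139, -0.001, -0.225]
force: [-0.7, 0.7, -1.6]
finger_gap: 0.0848
```

Run:
```python
from h import *
print(arm.get_obs()["joint_velocities"].round(2), arm.get_obs()["force"])
C=cam("wrist"); im=arm.snapshot("wrist"); cv2.imwrite("pics/e.png",im)
for q,z in (("hook_root",.16),("hook_tip",.164)):
  for d in arm.spot_point(q,"wrist")[:2]: print(q,d["confidence"],d["xy"],onz([d["xy"]],z,C))
need([.47,.24,.20],0)
```

```text
[ 0.08 -0.01  0.04  0.09  0.02 -0.05  0.08] [-0.69392835  0.65327538 -1.6398348 ]
hook_root 0.7 [265.5, 39.4] [[ 0.66966561 -0.00309143  0.16      ]]
hook_tip 0.67 [278.4, 221.8] [[0.52737922 0.01965549 0.164     ]]
dp [-132.2 -211.4  100.1] turn [ 0.     0.    -0.232] rows>= 6.4
```

View pics/e.png

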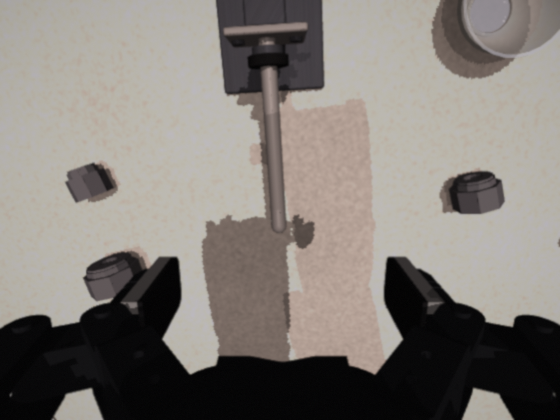

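The prong runs from its nose at (278,228) to the buffer at (268,57), with the plate at row 35. The large reducer is at (115,275) and the small one at (90,182). I'll measure the prong line and the plate precisely.

Run:
```python
from h import *
C=cam("wrist"); im=cv2.imread("pics/e.png"); g=cv2.cvtColor(im,cv2.COLOR_BGR2GRAY).astype(float)
np.set_printoptions(linewidth=200)
for r in (80,100,130,160,200): print(r,g[r,255:300:1].astype(int))
cv2.imwrite("pics/f.png",cv2.resize(im[10:110,210:330],None,fx=6,fy=6,interpolation=cv2.INTER_CUBIC))
```

```text
80 [ 34  34  34  34  34  39  57  82  98 111 121 130 138 147 150 144 139 131 124 116 104  89  71  61  59  56  54  52  53  53  54  54  55  55  57  63  67  67  68  67  68  68  67  67  67]
100 [107 110 110 110 108 107 104  94  86  95 107 117 128 135 144 151 149 142 134 127 119 108  94  87  92 102  95  82  80  94 127 157 168 172 172 173 177 182 182 182 182 182 183 184 184]
130 [185 185 185 180 158 122 110 108 106  91  76  79  90  99 106 113 119 125 123 119 113 108 101  92  87 103 136 158 163 163 162 161 162 161 160 161 163 164 165 163 161 161 161 163 164]
160 [168 169 168 166 160 142 111  86  80  80  78  72  69  77  90  98 107 112 118 122 121 118 112 107 101  91  89 119 154 166 166 164 163 162 162 165 168 170 171 170 168 166 163 160 158]
200 [185 186 185 186 186 187 187 185 179 153 119 107 107 105  94  78  82  92 101 108 114 117 120 118 115 109 104  95  89 110 150 176 178 172 167 164 160 160 160 162 163 165 165 165 167]
```

View pics/f.png

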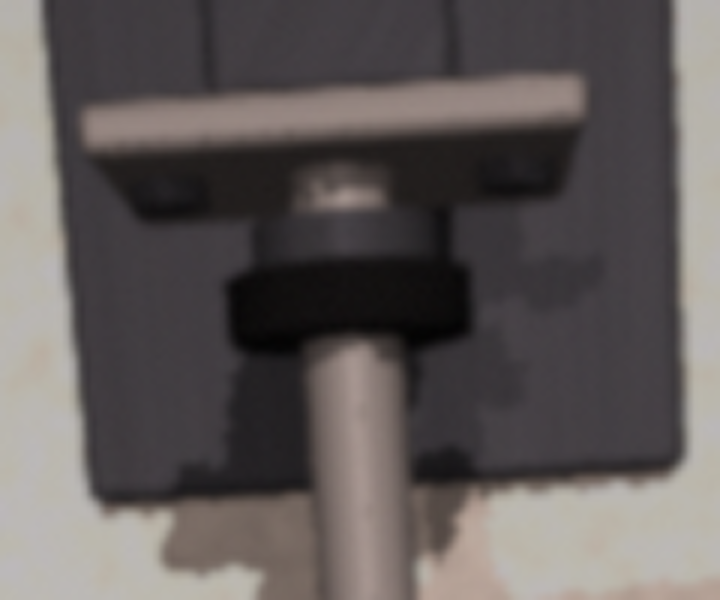

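Run:
```python
from h import *
C=cam("wrist")
a=onz([[269,80],[270.5,100],[272.5,130],[274.6,160],[276.8,200]],.16,C); print(a.round(4))
f=np.polyfit(a[:,0],a[:,1],1); print("yaw prong",np.arctan(f[0]), "y at x=.53,.67",np.polyval(f,[.53,.67]))
e=onz([[224.2,35],[305.8,30.8]],.18,C); print("plate",e.round(4),"normal yaw",np.arctan2(-(e[0]-e[1])[0],(e[0]-e[1])[1]))
print("tip end", onz([[278.5,233]],.164,C))
C2=cam("top"); print("top: tip end guess / root", onz([[267.2,210.4],[264.5,214]],.164,C2).round(4))
print(proj([[.6697,-.006,.18]],C2))
need([.46,.25,.20],0)
```

```text
[[ 6.389e-01 -5.800e-03  1.600e-01]
 [ 6.242e-01 -3.500e-03  1.600e-01]
 [ 6.013e-01  5.000e-04  1.600e-01]
 [ 5.774e-01  4.500e-03  1.600e-01]
 [ 5.438e-01  1.060e-02  1.600e-01]]
yaw prong -0.17146590788884708 y at x=.53,.67 [ 0.01288094 -0.01136235]
plate [[ 0.6732  0.0172  0.18  ]
 [ 0.6628 -0.0389  0.18  ]] normal yaw -0.18346708251405966
tip end [[0.51585539 0.01575544 0.164     ]]
top: tip end guess / root [[0.5276 0.0187 0.164 ]
 [0.5183 0.0252 0.164 ]]
[[278.17587826 154.43158914]]
dp [-144.2 -218.8  100.1] turn [ 0.     0.    -0.232] rows>= 6.7
```

Run:
```python
from h import *
C2=cam("top"); a=onz([[276.7,163.3],[268.2,212.4]],.16,C2); print(a.round(4)); d=a[0]-a[1]; print(np.arctan2(d[1],d[0]))
im=cv2.imread("pics/a_top.png")
R=np.array([.668,-.011,.16]); T=R-np.array([np.cos(-.175),np.sin(-.175),0])*.148+[0,0,.004]
for c in("top","side"):
    im=cv2.imread(f"pics/a_{c}.png"); q=proj([R,T],cam(c)); print(c,q)
    s=5; u=q.mean(0); big=cv2.resize(im,None,fx=s,fy=s,interpolation=cv2.INTER_CUBIC)
    cv2.line(big,*[tuple(int(v) for v in (k+.5)*s) for k in q],(0,0,255),1)
    x,y=(u*s).astype(int); cv2.imwrite(f"pics/g_{c}.png",big[y-230:y+230,x-200:x+200])
g=np.hstack([cv2.imread("pics/g_top.png"),cv2.imread("pics/g_side.png")]); cv2.imwrite("pics/g.png",g)
```

```text
[[ 0.6522 -0.0024  0.16  ]
 [ 0.5232  0.0162  0.16  ]]
-0.1430514912220504
top [[280.16248069 157.48098141]
 [268.70021352 212.52355195]]
side [[239.62578519 186.43425018]
 [286.04966144 196.15500138]]
```

View pics/g.png

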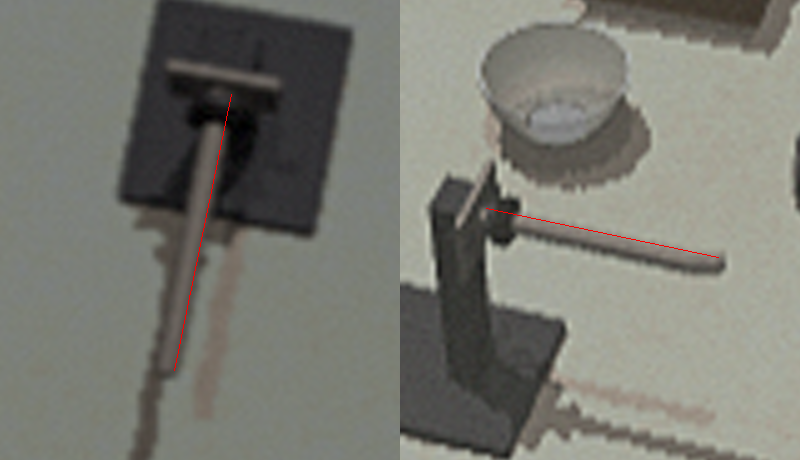

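arm_command(plan=[{"hand": 85,"dp": [-40,-40,0],"turn": [0,0,-0.1]},{"hand": 85,"dp": [-70,-80,10],"turn": [0,0,-0.232]},{"hand": 85,"dp": [-144,-219,100],"turn": [0,0,-0.232]},{"hand": 85,"dp": [-144,-219,100],"turn": [0,0,-0.232]},{"hand": 85,"dp": [-144,-219,100],"turn": [0,0,-0.232]},{"hand": 85,"dp": [-144,-219,100],"turn": [0,0,-0.232]},{"hand": 85,"dp": [-144,-219,100],"turn": [0,0,-0.232]},{"hand": 85,"dp": [-144,-219,100],"turn": [0,0,-0.232]},{"hand": 85,"dp": [-144,-219,100],"turn": [0,0,-0.232]}])

```text
time_s: 3.35
tcp_pos: [0.4599, 0.2497, 0.1994]
tcp_rot: [3.14, 0.002, 0.001]
force: [0.4, -0.2, 0.4]
finger_gap: 0.0851
```

Run:
```python
from h import *
print(arm.get_obs()["joint_velocities"].round(2))
C=cam("wrist"); im=arm.snapshot("wrist"); cv2.imwrite("pics/i.png",im)
for n,x in (("large",(.478,.262)),("small",(.59,.25))):
  o=arm.outline_of(n,"wrist")[:2]
  for k in o: print(n,k["confidence"],k["rect"])
  m=tmask(im,o[0]["pixels"]); np.save(f"m_{n}.npy",m)
  v=fit(n,m,C,x,(-.6,0,.6)); overlay(im,n,v,C,f"pics/j_{n}.png")
```

```text
[ 0.04 -0.03  0.03 -0.01  0.01  0.01  0.01]
large 0.97 [234.7, 154.5, 75.0, 58.3]
  yaw0 -0.6 iou 0.934 x,y mm [472.6 260.6] yaw 0.035
  yaw0 0 iou 0.933 x,y mm [473.  260.5] yaw 0.02
  yaw0 0.6 iou 0.933 x,y mm [472.5 260.7] yaw 0.02
small 0.61 [250.0, 5.0, 57.0, 57.9]
  yaw0 -0.6 iou 0.638 x,y mm [592.4 254.7] yaw 0.093
  yaw0 0 iou 0.638 x,y mm [593.  254.6] yaw 0.068
  yaw0 0.6 iou 0.638 x,y mm [593.1 254.8] yaw 0.085
```

View pics/i.png

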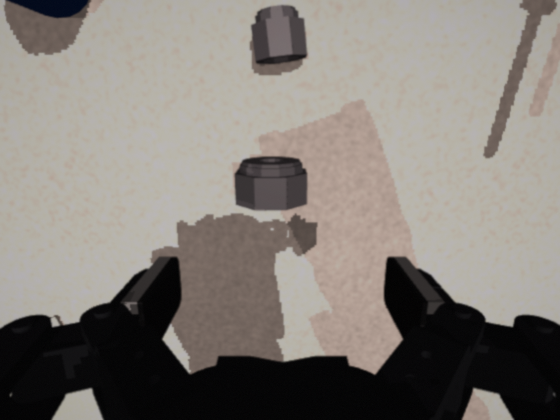

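View pics/j_large.png

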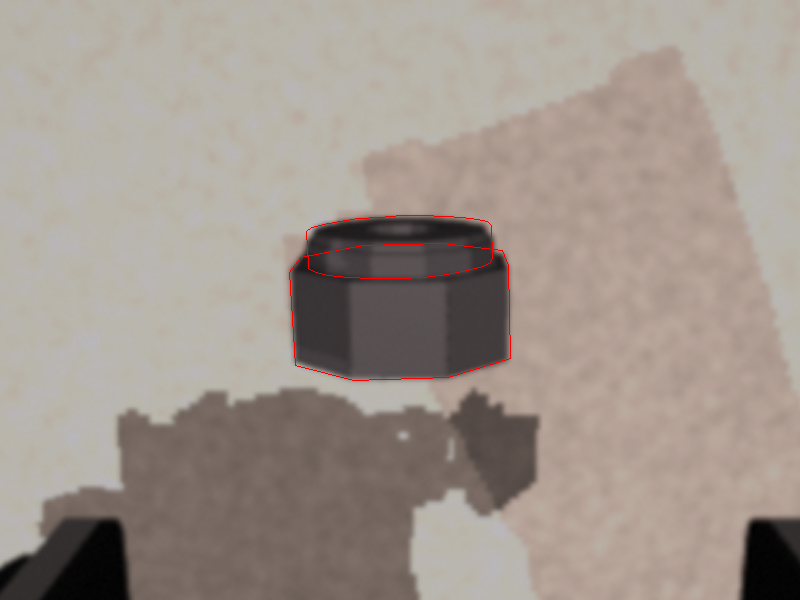

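View pics/j_small.png

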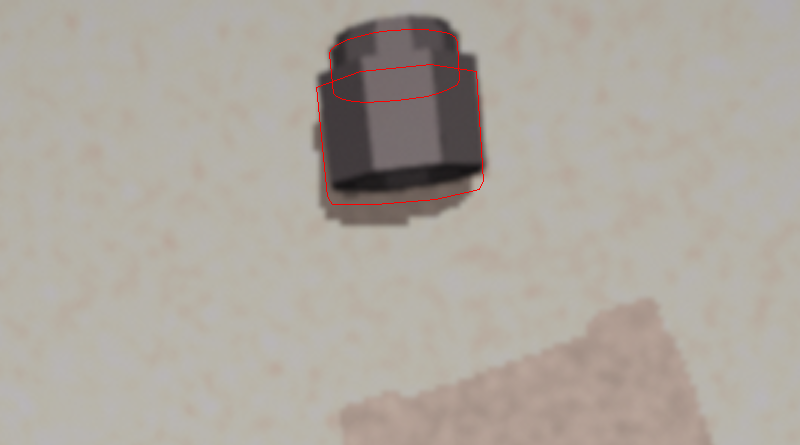

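Both are clear: the large one is at (271,183) and the small one at (278,35), and both spigots point to world +x. I'll grasp the large one now.

Run:
```python
from h import *
need([.4565,.2605,.012],.02)
```

```text
dp [ -4.8 -12.3 188.6] turn [ 0.001 -0.001 -0.022] rows>= 4.5
```

arm_command(plan=[{"hand": 85,"dp": [-5,-12,40],"turn": [0,0,-0.02]},{"hand": 85,"dp": [-5,-12,80],"turn": [0,0,-0.02]},{"hand": 85,"dp": [-5,-12,120],"turn": [0,0,-0.02]},{"hand": 85,"dp": [-5,-12,150],"turn": [0,0,-0.02]},{"hand": 85,"dp": [-5,-12,175],"turn": [0,0,-0.02]},{"hand": 85,"dp": [-5,-12,188],"turn": [0,0,-0.02]},{"hand": 85,"dp": [-5,-12,188],"turn": [0,0,-0.02]},{"hand": 50,"dp": [-5,-12,188],"turn": [0,0,-0.02]},{"hand": 50,"dp": [-5,-12,188],"turn": [0,0,-0.02]},{"hand": 50,"dp": [-5,-12,188],"turn": [0,0,-0.02]}])

```text
time_s: 4.33
tcp_pos: [0.4571, 0.26, 0.0143]
tcp_rot: [-3.141, -0.003, 0.017]
force: [-0.2, 0.6, -0.8]
finger_gap: 0.0629
```

Run:
```python
from h import *
o=arm.get_obs(); print(o["finger_gap"],o["force"])
cv2.imwrite("pics/k.png",arm.snapshot("wrist"))
```

```text
0.06292097274275081 [-0.2320235   0.63101013 -0.83225498]
```

View pics/k.png

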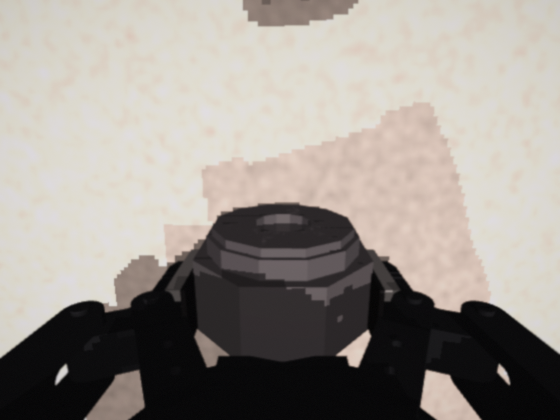

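Gripped: gap 63 mm, with the part between the pads at about (285,270). I'll carry it to a point in front of the nose.

Run:
```python
from h import *
need([.462,.0225,.1443],-.16)
```

```text
dp [   1.1  237.6 -130.1] turn [-0.    -0.003  0.177] rows>= 6.5
```

arm_command(plan=[{"hand": 50,"dp": [0,0,-20],"turn": [0,0,0]},{"hand": 50,"dp": [0,10,-60],"turn": [0,0,0.05]},{"hand": 50,"dp": [0,45,-90],"turn": [0,0,0.1]},{"hand": 50,"dp": [0,80,-110],"turn": [0,0,0.177]},{"hand": 50,"dp": [1,120,-130],"turn": [0,0,0.177]},{"hand": 50,"dp": [1,160,-130],"turn": [0,0,0.177]},{"hand": 50,"dp": [1,200,-130],"turn": [0,0,0.177]},{"hand": 50,"dp": [1,230,-130],"turn": [0,-0.003,0.177]},{"hand": 50,"dp": [1,238,-130],"turn": [0,-0.003,0.177]},{"hand": 50,"dp": [1,238,-130],"turn": [0,-0.003,0.177]}])

```text
time_s: 5.22
tcp_pos: [0.4622, 0.0195, 0.1453]
tcp_rot: [-3.141, -0.001, -0.164]
force: [-0.5, 0.6, -0.2]
finger_gap: 0.0627
```

Run:
```python
from h import *
o=arm.get_obs(); print(o["finger_gap"],o["force"],o["joint_velocities"].round(2))
cv2.imwrite("pics/l.png",arm.snapshot("wrist"))
cv2.imwrite("pics/l_top.png",arm.snapshot("top"))
cv2.imwrite("pics/l_side.png",arm.snapshot("side"))
```

```text
0.06267364786280627 [-0.52355332  0.55939145 -0.17877127] [-0.08  0.01 -0.03 -0.01 -0.02  0.   -0.04]
```

View pics/l.png

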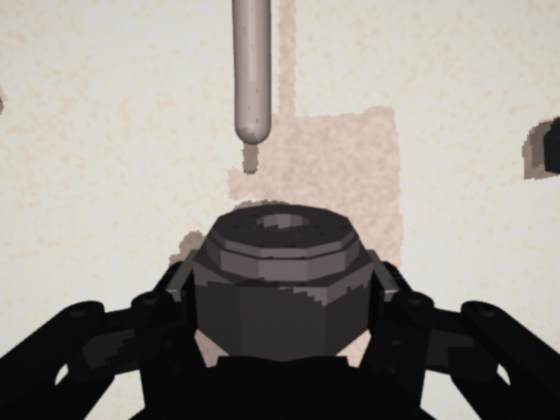

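The nose is at (253,130) while the part's axis is at column 282, so the part must shift left (+y). I'll work out the offset.

Run:
```python
from h import *
C=cam("wrist"); im=cv2.imread("pics/l.png"); g=cv2.cvtColor(im,cv2.COLOR_BGR2GRAY).astype(np.float32)
p,R=pose(); uv=[]
gx=cv2.Sobel(cv2.GaussianBlur(g,(0,0),1),cv2.CV_32F,1,0)
for r in range(8,110,10):
    l=222+np.argmin(gx[r,222:245]); q=262+np.argmax(gx[r,262:280]); uv.append([(l+q)/2,r]); print(r,l,q,end="; ")
W=onz(uv,.160,C); T=R.inv().apply(W-p); print(); print(W.round(4)[[0,-1]]); print((T*1000).round(1))
print("nose end",R.inv().apply(onz([[253.5,144]],.164,C)-p))
f=np.polyfit(W[:,0],W[:,1],1); print("yaw",np.arctan(f[0]))
# part silhouette: spigot front ring edges columns at row ~215: 
print("part axis pix expected:",proj(p+R.apply([[ .0254,0,-.0177],[.0254,.028,-.0177],[.0254,-.028,-.0177],[.0254,0,-.0457]]),C))
```

```text
8 231 270; 18 232 271; 28 232 271; 38 232 271; 48 233 271; 58 233 271; 68 233 271; 78 234 271; 88 234 271; 98 234 271; 108 234 271; 
[[0.5618 0.0187 0.16  ]
 [0.5302 0.0238 0.16  ]]
[[ 99.2 -11.3 -15.3]
 [ 96.2 -11.  -15.3]
 [ 93.2 -11.1 -15.3]
 [ 90.1 -11.1 -15.3]
 [ 87.  -11.  -15.3]
 [ 83.8 -11.1 -15.3]
 [ 80.6 -11.2 -15.3]
 [ 77.3 -11.1 -15.3]
 [ 74.  -11.2 -15.3]
 [ 70.7 -11.2 -15.3]
 [ 67.3 -11.3 -15.3]]
nose end [[ 0.05494817 -0.01088085 -0.01934033]]
yaw -0.16209901344475547
part axis pix expected: [[283.98018344 221.81559376]
 [357.31142335 221.87695854]
 [210.62306404 221.74504483]
 [284.50610806 251.06525676]]
```

Run:
```python
import cv2,numpy as np
a=cv2.imread("pics/l_top.png")[120:260,200:340];b=cv2.imread("pics/l_side.png")[130:270,190:330]
cv2.imwrite("pics/m.png",cv2.resize(np.hstack([a,b]),None,fx=2.85,fy=4,interpolation=cv2.INTER_CUBIC) if 0 else cv2.resize(np.hstack([a,b]),None,fx=2.85,fy=2.85,interpolation=cv2.INTER_CUBIC))
```

```text
(no output)
```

View pics/m.png

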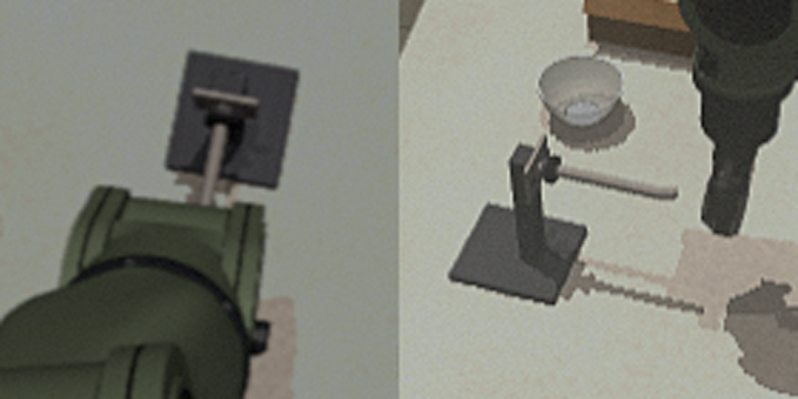

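The pose was still settling when that picture was taken, so I'll measure again at rest with the pose read at the same moment.

```bash
cat >> h.py <<'E'
def prong(fn,r0,r1,x0,x1,z=.160):
    o=arm.get_obs(); C=cam("wrist"); im=arm.snapshot("wrist"); cv2.imwrite(fn,im)
    print("t",o["time_s"],"tcp",o["tcp_pos"].round(4),o["tcp_rot"].round(4),"vel",np.abs(o["joint_velocities"]).max().round(3),"F",o["force"].round(2))
    p=np.array(o["tcp_pos"]); R=Ro.from_euler("xyz",o["tcp_rot"])
    g=cv2.GaussianBlur(cv2.cvtColor(im,cv2.COLOR_BGR2GRAY).astype(np.float32),(0,0),1); gx=cv2.Sobel(g,cv2.CV_32F,1,0); uv=[]
    m=(x0+x1)//2
    for r in range(r0,r1,6):
        l=x0+np.argmin(gx[r,x0:m]); q=m+np.argmax(gx[r,m:x1]); uv.append([(l+q)/2,r])
    W=onz(uv,z,C); T=R.inv().apply(W-p)*1000
    f=np.polyfit(T[:,0],T[:,1],1); print("prong in tool: y at x=60,0:",np.polyval(f,[60,0]).round(2),"slope",f[0].round(4),"resid",np.abs(np.polyval(f,T[:,0])-T[:,1]).max().round(2))
    fw=np.polyfit(W[:,0],W[:,1],1); print("world y@.53,.65",np.polyval(fw,[.53,.65]).round(4),"yaw",np.arctan(fw[0]).round(4))
    return im,C,p,R
E
python3 - <<'E'
from h import *
im,C,p,R=prong("pics/n.png",8,110,222,282)
E
```

```text
t 5.3667 tcp [0.462  0.0233 0.1446] [-3.1405e+00 -2.0000e-04 -1.5860e-01] vel 0.015 F [-0.23  0.55 -0.73]
prong in tool: y at x=60,0: [-7.19 -6.16] slope -0.0172 resid 3.29
world y@.53,.65 [0.0198 0.0029] yaw -0.1401
```

View pics/n.png

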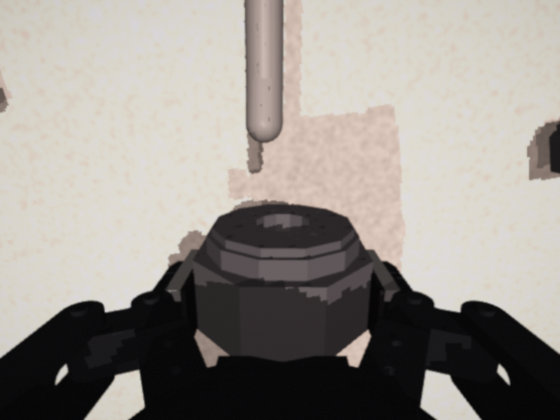

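Run:
```python
from h import *
im,C,p,R=prong("pics/n2.png",8,110,238,289)
# part fit: bore axis column & height from picture
print("part pix",proj(p+R.apply([[ .0254,0,-.0177],[.0254,.028,-.0177],[.0254,-.028,-.0177],[.0254,0,-.0457],[-.0126,0,-.0497]]),C).round(1))
print("nose end",R.inv().apply(onz([[264,143]],.164,C)-p)*1000)
```

```text
t 5.4167 tcp [0.4619 0.0235 0.1445] [-3.1406e+00  1.0000e-04 -1.5800e-01] vel 0.005 F [-0.03 -0.36 -0.54]
prong in tool: y at x=60,0: [-7.19 -7.97] slope 0.0131 resid 0.1
world y@.53,.65 [ 0.0198 -0.001 ] yaw -0.1711
part pix [[283.9 221.8]
 [357.3 221.9]
 [210.6 221.7]
 [284.4 251.1]
 [284.2 365.5]]
nose end [[ 55.31247211  -7.12875379 -19.49306845]]
```

Measured cleanly now: the prong lies at tool y = -7.97 + 0.013x. I'll align and bring the spigot close to the nose.

arm_command(plan=[{"hand": 50,"dp": [5,-7,0],"turn": [0,0,0.013]},{"hand": 50,"dp": [12,-7.8,0],"turn": [0,0,0.013]},{"hand": 50,"dp": [20,-7.7,0],"turn": [0,0,0.013]},{"hand": 50,"dp": [20,-7.7,0],"turn": [0,0,0.013]},{"hand": 50,"dp": [20,-7.7,0],"turn": [0,0,0.013]},{"hand": 50,"dp": [20,-7.7,0],"turn": [0,0,0.013]}])

```text
time_s: 5.97
tcp_pos: [0.4826, 0.0281, 0.1443]
tcp_rot: [-3.141, 0.001, -0.171]
force: [-0.1, 0.3, -1.9]
finger_gap: 0.0629
```

Run:
```python
from h import *
im,C,p,R=prong("pics/o.png",8,150,258,309)
print("nose end", R.inv().apply(onz([[283,200]],.164,C)-p)*1000)
```

```text
t 5.9667 tcp [0.4826 0.0281 0.1443] [-3.1409e+00  6.0000e-04 -1.7060e-01] vel 0.005 F [-0.13  0.25 -1.86]
prong in tool: y at x=60,0: [-0.79 -2.71] slope 0.032 resid 0.7
world y@.53,.65 [ 0.0212 -0.0035] yaw -0.2024
nose end [[ 34.53647572  -0.36962202 -19.72258126]]
```

View pics/o.png

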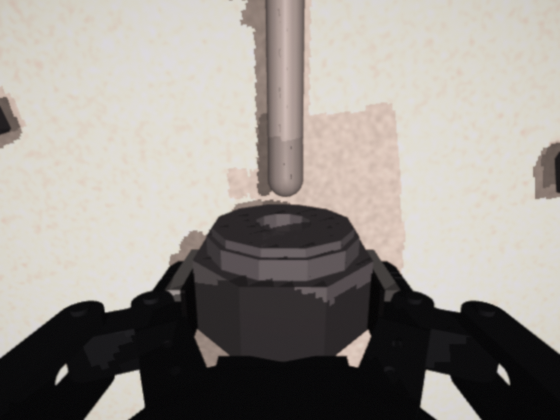

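The nose at (286,190) lines up with the bore at (284,222). I'll ease the part over it.

arm_command(plan=[{"hand": 50,"dp": [6,0.5,0],"turn": [0,0,0]},{"hand": 50,"dp": [12,0.5,0],"turn": [0,0,0]},{"hand": 50,"dp": [18,0.5,0],"turn": [0,0,0]},{"hand": 50,"dp": [24,0.5,0],"turn": [0,0,0]},{"hand": 50,"dp": [28,0.5,0],"turn": [0,0,0]},{"hand": 50,"dp": [30,0.5,0],"turn": [0,0,0]},{"hand": 50,"dp": [30,0.5,0],"turn": [0,0,0]}])

```text
time_s: 6.6
tcp_pos: [0.5124, 0.0223, 0.1442]
tcp_rot: [-3.141, 0.0, -0.171]
force: [-0.4, 0.1, -0.6]
finger_gap: 0.063
```

Run:
```python
from h import *
im,C,p,R=prong("pics/q.png",8,150,258,309)
```

```text
t 6.6 tcp [0.5124 0.0223 0.1442] [-3.1409e+00  5.0000e-04 -1.7090e-01] vel 0.022 F [-0.38  0.14 -0.58]
prong in tool: y at x=60,0: [-1.33 -2.87] slope 0.0257 resid 0.55
world y@.53,.65 [ 0.0217 -0.0021] yaw -0.1965
```

View pics/q.png

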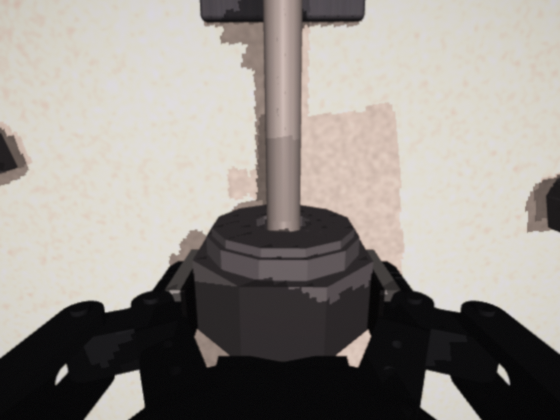

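The nose has entered the bore at (284,222) without force. I'll continue past the nose.

arm_command(plan=[{"hand": 50,"dp": [8,0,0],"turn": [0,0,0]},{"hand": 50,"dp": [16,0,0],"turn": [0,0,0]},{"hand": 50,"dp": [24,0,0],"turn": [0,0,0]},{"hand": 50,"dp": [32,0,0],"turn": [0,0,0]},{"hand": 50,"dp": [40,0,0],"turn": [0,0,0]},{"hand": 50,"dp": [48,0,0],"turn": [0,0,0]},{"hand": 50,"dp": [54,0,0],"turn": [0,0,0]},{"hand": 50,"dp": [56,0,0],"turn": [0,0,0]},{"hand": 50,"dp": [56,0,0],"turn": [0,0,0]}])

```text
time_s: 7.4
tcp_pos: [0.5673, 0.0129, 0.1441]
tcp_rot: [-3.141, 0.001, -0.171]
force: [1.1, -0.1, -1.3]
finger_gap: 0.0632
```

Run:
```python
from h import *
im,C,p,R=prong("pics/r.png",80,200,262,306)
```

```text
t 7.4 tcp [0.5673 0.0129 0.1441] [-3.1409e+00  9.0000e-04 -1.7080e-01] vel 0.025 F [ 1.15 -0.06 -1.3 ]
prong in tool: y at x=60,0: [ 0.51 -5.37] slope 0.0979 resid 2.1
world y@.53,.65 [ 0.0285 -0.0043] yaw -0.2665
```

View pics/r.png

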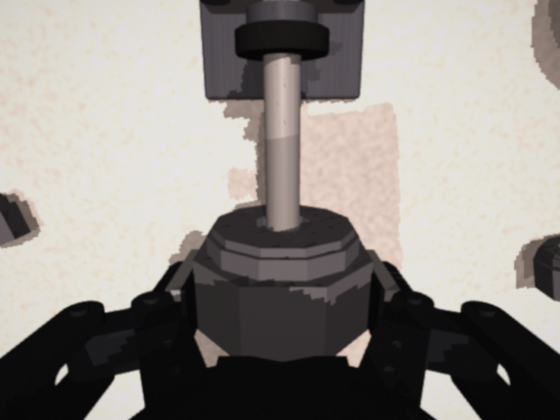

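Run:
```python
from h import *
C=cam("wrist"); p,R=pose()
for d in range(60,82,4):
    ph=np.radians([0,90,180,270]); P=np.array([[.0+d/1000,.016*np.cos(t),-.0159-.016*np.sin(t)] for t in ph])
    print(d,proj(p+R.apply(P),C).round(0).tolist())
```

```text
60 [[329.0, 129.0], [284.0, 132.0], [240.0, 129.0], [284.0, 127.0]]
64 [[329.0, 117.0], [285.0, 119.0], [239.0, 117.0], [284.0, 116.0]]
68 [[329.0, 106.0], [285.0, 105.0], [239.0, 106.0], [284.0, 106.0]]
72 [[330.0, 94.0], [285.0, 92.0], [239.0, 94.0], [284.0, 96.0]]
76 [[330.0, 82.0], [285.0, 78.0], [238.0, 82.0], [284.0, 85.0]]
80 [[331.0, 70.0], [285.0, 64.0], [238.0, 70.0], [284.0, 74.0]]
```

The buffer's front face shows at rows 48–57, about 61 mm ahead of the spigot. I'll let the part down onto the prong while advancing part of the way.

arm_command(plan=[{"hand": 50,"dp": [8,0,1],"turn": [0,0,0]},{"hand": 50,"dp": [16,0,2.5],"turn": [0,0,0]},{"hand": 50,"dp": [24,0,4],"turn": [0,0,0]},{"hand": 50,"dp": [32,0,4.5],"turn": [0,0,0]},{"hand": 50,"dp": [40,0,5],"turn": [0,0,0]},{"hand": 50,"dp": [46,0,5.3],"turn": [0,0,0]},{"hand": 50,"dp": [50,0,5.3],"turn": [0,0,0]},{"hand": 50,"dp": [50,0,5.3],"turn": [0,0,0]}])

```text
time_s: 8.12
tcp_pos: [0.6164, 0.0044, 0.1386]
tcp_rot: [-3.141, 0.001, -0.171]
force: [-0.5, 0.6, -1.5]
finger_gap: 0.0633
```

arm_command(plan=[{"hand": 50,"dp": [3,0,0],"turn": [0,0,0]},{"hand": 50,"dp": [6,0,0],"turn": [0,0,0]},{"hand": 50,"dp": [8,0,0.3],"turn": [0,0,0]},{"hand": 50,"dp": [8,0,0.3],"turn": [0,0,0]}])

```text
time_s: 8.45
tcp_pos: [0.6247, 0.0029, 0.1383]
tcp_rot: [-3.141, 0.001, -0.171]
force: [0.0, -0.6, -0.2]
finger_gap: 0.0628
```

Run:
```python
from h import *
im,C,p,R=prong("pics/s.png",80,200,262,306)
cv2.imwrite("pics/s2.png",im[100:300,150:420].repeat(2,0).repeat(2,1))
```

```text
t 8.45 tcp [0.6247 0.0029 0.1383] [-3.141e+00  7.000e-04 -1.709e-01] vel 0.015 F [ 0.05 -0.63 -0.16]
prong in tool: y at x=60,0: [-0.15  1.39] slope -0.0255 resid 3.67
world y@.53,.65 [ 0.015  -0.0023] yaw -0.1428
```

View pics/s2.png

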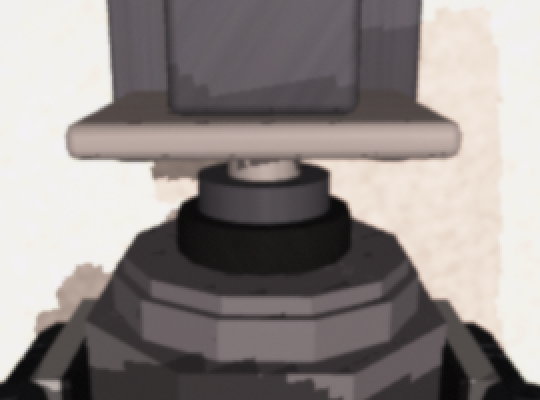

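The spigot is almost at the buffer. I'll feel forward in small steps.

arm_command(plan=[{"hand": 50,"dp": [1,0,0],"turn": [0,0,0]},{"hand": 50,"dp": [1.5,0,0],"turn": [0,0,0]},{"hand": 50,"dp": [1.5,0,0],"turn": [0,0,0]}])

```text
time_s: 8.75
tcp_pos: [0.6258, 0.0028, 0.1383]
tcp_rot: [-3.141, 0.001, -0.171]
force: [-2.1, 0.9, 0.8]
finger_gap: 0.063
```

arm_command(plan=[{"hand": 50,"dp": [0.7,0,0],"turn": [0,0,0]},{"hand": 50,"dp": [0.8,0,0],"turn": [0,0,0]},{"hand": 50,"dp": [0.8,0,0],"turn": [0,0,0]}])

```text
time_s: 9.0
tcp_pos: [0.6261, 0.0028, 0.1383]
tcp_rot: [-3.141, 0.002, -0.171]
force: [-5.8, 0.6, 2.4]
finger_gap: 0.0628
```

arm_command(plan=[{"hand": 50,"dp": [0.7,0,0],"turn": [0,0,0]},{"hand": 50,"dp": [0.8,0,0],"turn": [0,0,0]},{"hand": 50,"dp": [0.8,0,0],"turn": [0,0,0]}])

```text
time_s: 9.25
tcp_pos: [0.6263, 0.0027, 0.1383]
tcp_rot: [-3.141, 0.004, -0.171]
force: [-7.0, 1.2, 4.1]
finger_gap: 0.0629
```

arm_command(plan=[{"hand": 50,"dp": [1.2,0,0],"turn": [0,0,0]},{"hand": 50,"dp": [1.4,0,0],"turn": [0,0,0]},{"hand": 50,"dp": [1.4,0,0],"turn": [0,0,0]},{"hand": 50,"dp": [1.4,0,0],"turn": [0,0,0]}])

```text
time_s: 9.58
tcp_pos: [0.6267, 0.0027, 0.1383]
tcp_rot: [-3.141, 0.006, -0.171]
force: [-11.0, 1.3, 6.2]
finger_gap: 0.0632
```

That is 11 N on the buffer, held. Now I'll open gently.

arm_command(plan=[{"hand": 50,"dp": [0.8,0,0],"turn": [0,0,0]},{"hand": 70,"dp": [0,0,0],"turn": [0,0,0]},{"hand": 76,"dp": [0,0,0],"turn": [0,0,0]},{"hand": 80,"dp": [0,0,0],"turn": [0,0,0]},{"hand": 80,"dp": [0,0,0],"turn": [0,0,0]}])

```text
time_s: 10.0
tcp_pos: [0.6269, 0.0026, 0.1384]
tcp_rot: [-3.141, 0.006, -0.171]
force: [-0.1, -0.1, 0.3]
finger_gap: 0.0799
```

Run:
```python
from h import *
o=arm.get_obs(); print(o["force"],o["finger_gap"],o["tcp_pos"])
cv2.imwrite("pics/t.png",arm.snapshot("wrist"))
```

```text
[-0.09163316 -0.05751933  0.26617978] 0.0799478952125485 [0.62691757 0.00263496 0.13838428]
```

View pics/t.png

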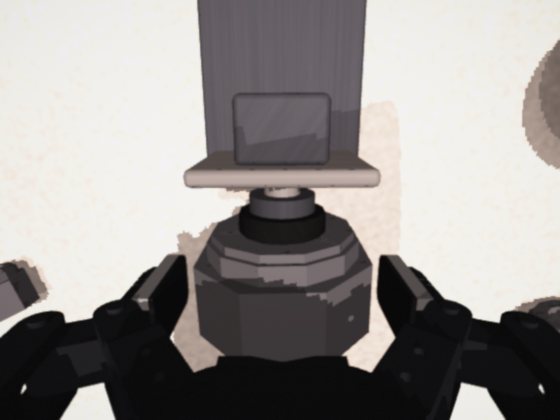

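Released: the large one hangs against the buffer with the fingers clear on both sides, at columns 186 and 380 either side of the collar. I'll go up and over to the medium one.

Run:
```python
from h import *
need([.627,.0026,.25],-.171); need([.455,-.215,.15],.07)
```

```text
dp [  -0.5   -0.  -111.6] turn [-0.001  0.006  0.   ] rows>= 2.7
dp [-132.5  243.7  -11. ] turn [-0.001  0.006 -0.241] rows>= 6.7
```

arm_command(plan=[{"hand": 80,"dp": [0,0,-12],"turn": [0,0,0]},{"hand": 85,"dp": [0,0,-50],"turn": [0,0,0]},{"hand": 85,"dp": [-5,0,-90],"turn": [0,0,0]},{"hand": 85,"dp": [-25,30,-105],"turn": [0,0.006,-0.1]},{"hand": 85,"dp": [-45,66,-105],"turn": [0,0.006,-0.2]},{"hand": 85,"dp": [-65,102,-100],"turn": [0,0.006,-0.241]},{"hand": 85,"dp": [-85,138,-80],"turn": [0,0.006,-0.241]},{"hand": 85,"dp": [-105,174,-60],"turn": [0,0.006,-0.241]},{"hand": 85,"dp": [-122,210,-35],"turn": [0,0.006,-0.241]},{"hand": 85,"dp": [-132,244,-11],"turn": [0,0.006,-0.241]}])

```text
time_s: 10.88
tcp_pos: [0.46, -0.2058, 0.1579]
tcp_rot: [-3.141, -0.002, 0.071]
force: [1.2, 0.8, 0.6]
finger_gap: 0.0849
```

arm_command(plan=[{"hand": 85,"dp": [0,0,0],"turn": [0,0,0]},{"hand": 85,"dp": [0,0,0],"turn": [0,0,0]},{"hand": 85,"dp": [0,0,0],"turn": [0,0,0]}])

```text
time_s: 11.13
tcp_pos: [0.4605, -0.2055, 0.1582]
tcp_rot: [-3.141, -0.002, 0.071]
force: [0.7, 0.6, -0.4]
finger_gap: 0.0852
```

```bash
cat >> h.py <<'E'
def look(n,x0,fn,yaws=(0,),thr=105):
    o=arm.get_obs(); C=cam("wrist"); im=arm.snapshot("wrist"); cv2.imwrite(fn,im)
    print("tcp",o["tcp_pos"].round(4),o["tcp_rot"].round(3),"vel",np.abs(o["joint_velocities"]).max().round(3),"F",o["force"].round(2))
    k=arm.outline_of(n,"wrist"); print([(a["confidence"],a["rect"]) for a in k[:2]])
    v=fit(n,tmask(im,k[0]["pixels"],thr),C,x0,yaws); overlay(im,n,v,C,fn.replace(".png","_o.png")); return v
E
python3 - <<'E'
from h import *
v=look("medium",(.4765,-.2165),"pics/u.png",(-.1,.1))
E
```

```text
tcp [ 0.4605 -0.2055  0.1582] [-3.141e+00 -2.000e-03  7.100e-02] vel 0.026 F [ 0.69  0.61 -0.36]
[(0.89, [266.1, 158.9, 64.7, 61.4])]
  yaw0 -0.1 iou 0.92 x,y mm [ 477.  -214.6] yaw 0.052
  yaw0 0.1 iou 0.92 x,y mm [ 477.  -214.4] yaw 0.072
```

View pics/u_o.png

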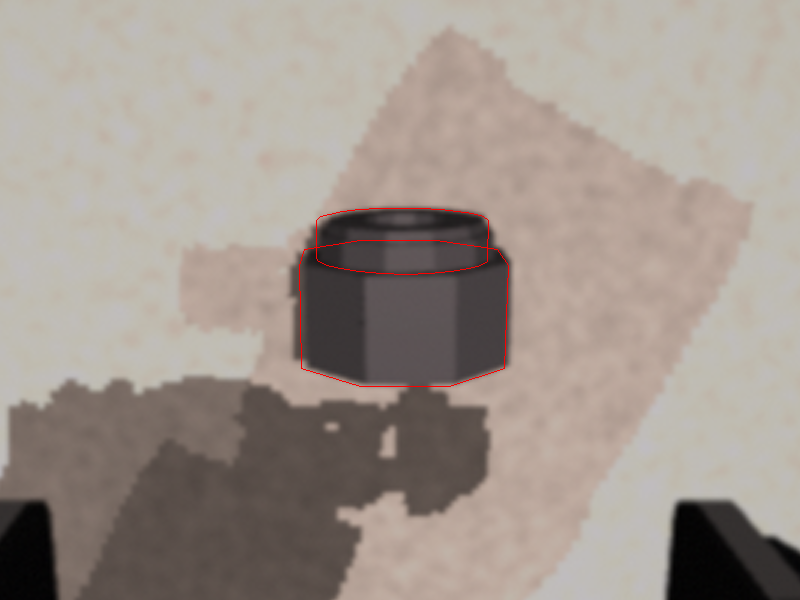

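The fit is within about 1–2 pixels; the medium part is at about (.477,-.2145). Grasp it.

Run:
```python
from h import *
need([.460,-.2155,.0085],.062)
```

```text
dp [ -2.1  10.6 149.9] turn [-0.001 -0.003  0.01 ] rows>= 3.6
```

arm_command(plan=[{"hand": 85,"dp": [-2,10.6,40],"turn": [0,0,0.01]},{"hand": 85,"dp": [-2,10.6,80],"turn": [0,0,0.01]},{"hand": 85,"dp": [-2,10.6,115],"turn": [0,0,0.01]},{"hand": 85,"dp": [-2,10.6,138],"turn": [0,0,0.01]},{"hand": 85,"dp": [-2,10.6,150],"turn": [0,-0.003,0.01]},{"hand": 85,"dp": [-2,10.6,150],"turn": [0,-0.003,0.01]},{"hand": 42,"dp": [-2,10.6,150],"turn": [0,-0.003,0.01]},{"hand": 42,"dp": [-2,10.6,150],"turn": [0,-0.003,0.01]},{"hand": 42,"dp": [-2,10.6,150],"turn": [0,-0.003,0.01]},{"hand": 42,"dp": [-2,10.6,150],"turn": [0,-0.003,0.01]}])

```text
time_s: 12.07
tcp_pos: [0.461, -0.2157, 0.0102]
tcp_rot: [3.141, -0.002, 0.062]
force: [-1.1, 1.5, 14.7]
finger_gap: 0.053
```

Run:
```python
from h import *
cv2.imwrite("pics/v.png",arm.snapshot("wrist"))
# goal: bore axis = TCP z + (27 - tcpz)
p,R=pose(); b=.027-p[2]; print("bore above tcp",b)
d=np.array([np.cos(-.171),np.sin(-.171)]); 
# prong line through large-run: TCP points (.6267,.0027)
P=np.array([.6267,.0027])-d*.172; print(P); need([P[0],P[1],.162-b],-.171)
```

```text
bore above tcp 0.016818927341429993
[0.4572086  0.03196887]
dp [  12.  -247.4 -135.1] turn [ 0.    -0.002  0.233] rows>= 6.8
```

View pics/v.png

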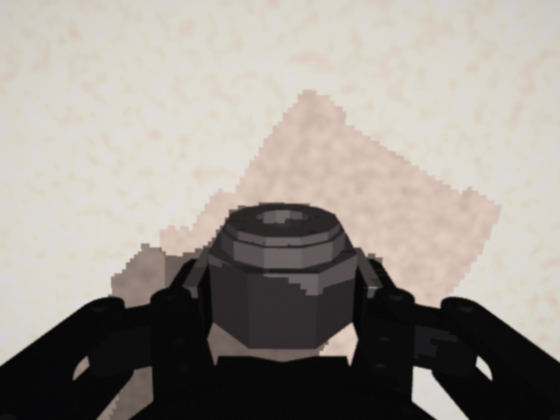

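Gripped: gap 53 mm, bore at (284,217). Carry it to the front of the nose.

Run:
```python
from h import *
need([.474,.0290,.1452],-.171)
```

```text
dp [  28.5 -243.4 -135.1] turn [ 0.    -0.002  0.233] rows>= 6.7
```

arm_command(plan=[{"hand": 42,"dp": [0,0,-20],"turn": [0,0,0]},{"hand": 42,"dp": [0,-15,-58],"turn": [0,0,0.08]},{"hand": 42,"dp": [0,-45,-88],"turn": [0,0,0.16]},{"hand": 42,"dp": [0,-80,-112],"turn": [0,0,0.233]},{"hand": 42,"dp": [5,-118,-130],"turn": [0,0,0.233]},{"hand": 42,"dp": [12,-158,-135],"turn": [0,-0.002,0.233]},{"hand": 42,"dp": [20,-198,-135],"turn": [0,-0.002,0.233]},{"hand": 42,"dp": [28,-230,-135],"turn": [0,-0.002,0.233]},{"hand": 42,"dp": [28,-243,-135],"turn": [0,-0.002,0.233]},{"hand": 42,"dp": [28,-243,-135],"turn": [0,-0.002,0.233]}])

```text
time_s: 12.95
tcp_pos: [0.4736, 0.0325, 0.146]
tcp_rot: [-3.14, -0.001, -0.165]
force: [0.1, -0.2, -2.3]
finger_gap: 0.053
```

arm_command(plan=[{"hand": 42,"dp": [0,0,0],"turn": [0,0,0]},{"hand": 42,"dp": [0,0,0],"turn": [0,0,0]}])

```text
time_s: 13.12
tcp_pos: [0.4737, 0.0323, 0.1468]
tcp_rot: [-3.139, -0.002, -0.165]
force: [0.5, -0.1, -1.0]
finger_gap: 0.0529
```

Run:
```python
from h import *
im,C,p,R=prong("pics/w.png",8,150,258,309)
need([.474,.0290,.1452],-.171)
```

```text
t 13.1167 tcp [0.4737 0.0323 0.1468] [-3.1392e+00 -2.3000e-03 -1.6540e-01] vel 0.022 F [ 0.52 -0.15 -1.01]
prong in tool: y at x=60,0: [ -4.5  -11.51] slope 0.117 resid 1.44
world y@.53,.65 [ 0.0279 -0.0068] yaw -0.2815
dp [0.8 2.7 1.4] turn [-0.002 -0.002  0.005] rows>= 0.1
```

View pics/w.png

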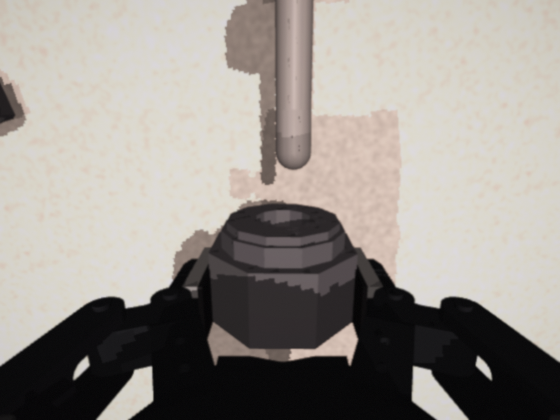

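The nose is at (294,160) against the bore at (284,217). The 2.7 mm correction agrees with that; apply it and advance.

arm_command(plan=[{"hand": 42,"dp": [1,2.9,1.4],"turn": [-0.002,-0.002,0.005]},{"hand": 42,"dp": [5,2.9,1.4],"turn": [-0.002,-0.002,0.005]},{"hand": 42,"dp": [10,2.9,1.4],"turn": [-0.002,-0.002,0.005]},{"hand": 42,"dp": [12,2.9,1.4],"turn": [-0.002,-0.002,0.005]},{"hand": 42,"dp": [12,2.9,1.4],"turn": [-0.002,-0.002,0.005]}])

```text
time_s: 13.58
tcp_pos: [0.4856, 0.0266, 0.1452]
tcp_rot: [-3.142, -0.0, -0.172]
force: [0.9, 0.1, -1.7]
finger_gap: 0.0529
```

Run:
```python
from h import *
im,C,p,R=prong("pics/x.png",8,150,258,309)
```

```text
t 13.5833 tcp [0.4856 0.0266 0.1452] [-3.1415e+00 -5.0000e-04 -1.7180e-01] vel 0.023 F [ 0.86  0.14 -1.73]
prong in tool: y at x=60,0: [-1.08 -1.73] slope 0.0108 resid 1.0
world y@.53,.65 [ 0.0202 -0.0019] yaw -0.1824
```

View pics/x.png

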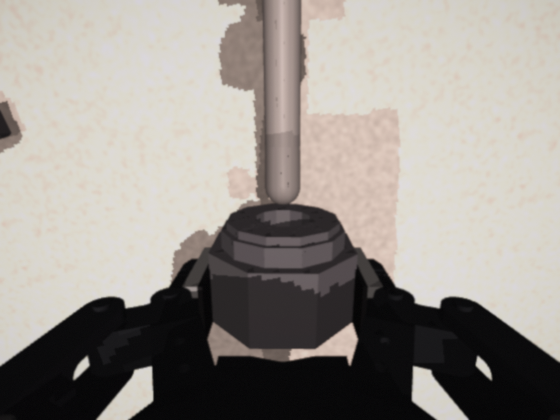

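Centred (column 283). Continue over the nose.

arm_command(plan=[{"hand": 42,"dp": [7,0,0],"turn": [0,0,0]},{"hand": 42,"dp": [14,0,0],"turn": [0,0,0]},{"hand": 42,"dp": [22,0,0],"turn": [0,0,0]},{"hand": 42,"dp": [30,0,0],"turn": [0,0,0]},{"hand": 42,"dp": [38,0,0],"turn": [0,0,0]},{"hand": 42,"dp": [46,0,0],"turn": [0,0,0]},{"hand": 42,"dp": [54,0,0],"turn": [0,0,0]},{"hand": 42,"dp": [62,0,0],"turn": [0,0,0]},{"hand": 42,"dp": [68,0,0],"turn": [0,0,0]},{"hand": 42,"dp": [68,0,0],"turn": [0,0,0]}])

```text
time_s: 14.47
tcp_pos: [0.5533, 0.0149, 0.145]
tcp_rot: [3.141, -0.001, -0.172]
force: [0.3, 0.2, -0.3]
finger_gap: 0.0529
```

Run:
```python
from h import *
im,C,p,R=prong("pics/y.png",120,200,262,306)
need([.4856+.985*.084,.0266-.171*.084,.1452-.006],-.171)
```

```text
t 14.4667 tcp [0.5533 0.0149 0.145 ] [ 3.1415e+00 -7.0000e-04 -1.7170e-01] vel 0.055 F [ 0.32  0.25 -0.29]
prong in tool: y at x=60,0: [-1.01 -0.89] slope -0.002 resid 1.92
world y@.53,.65 [ 0.0197 -0.0008] yaw -0.1688
dp [16.   0.   5.8] turn [ 0.    -0.    -0.001] rows>= 0.4
```

View pics/y.png

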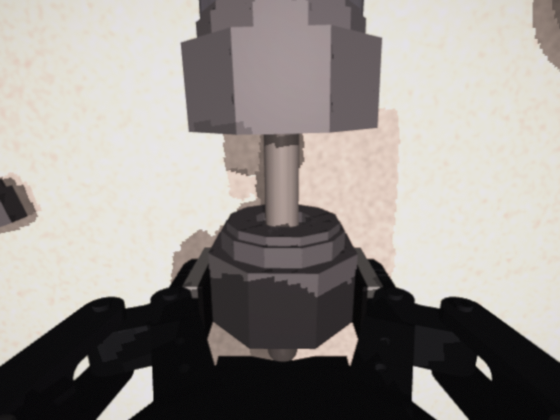

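The large one hangs square, with its flat top at columns 231–330. Let the medium one down.

arm_command(plan=[{"hand": 42,"dp": [5,0,1.5],"turn": [0,0,0]},{"hand": 42,"dp": [10,0,3],"turn": [0,0,0]},{"hand": 42,"dp": [16,0,4.5],"turn": [0,0,0]},{"hand": 42,"dp": [20,0,5.4],"turn": [0,0,0]},{"hand": 42,"dp": [22,0,5.5],"turn": [0,0,0]},{"hand": 42,"dp": [22,0,5.5],"turn": [0,0,0]}])

```text
time_s: 15.02
tcp_pos: [0.5745, 0.0111, 0.1394]
tcp_rot: [3.141, -0.0, -0.172]
force: [-0.5, 0.5, -1.0]
finger_gap: 0.0529
```

Run:
```python
from h import *
im,C,p,R=prong("pics/z.png",120,200,262,306)
```

```text
t 15.0167 tcp [0.5745 0.0111 0.1394] [ 3.1415e+00 -2.0000e-04 -1.7180e-01] vel 0.021 F [-0.55  0.54 -1.02]
prong in tool: y at x=60,0: [ 0.75 -1.5 ] slope 0.0375 resid 2.44
world y@.53,.65 [ 0.0217 -0.0032] yaw -0.2049
```

View pics/z.png

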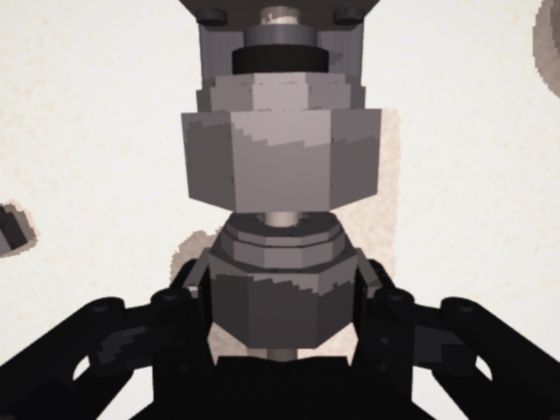

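Spigot and socket line up (axis columns 283 and 281.5). Advance into the socket in small steps.

arm_command(plan=[{"hand": 42,"dp": [4,0,0.2],"turn": [0,0,0]},{"hand": 42,"dp": [8,0,0.2],"turn": [0,0,0]},{"hand": 42,"dp": [11,0,0.2],"turn": [0,0,0]},{"hand": 42,"dp": [13,0,0.2],"turn": [0,0,0]},{"hand": 42,"dp": [14,0,0.2],"turn": [0,0,0]},{"hand": 42,"dp": [14.5,0,0.2],"turn": [0,0,0]}])

```text
time_s: 15.57
tcp_pos: [0.5886, 0.0087, 0.1392]
tcp_rot: [3.141, -0.0, -0.172]
force: [-3.5, 0.2, 4.0]
finger_gap: 0.0532
```

arm_command(plan=[{"hand": 42,"dp": [1,0,0],"turn": [0,0,0]},{"hand": 42,"dp": [2,0,0],"turn": [0,0,0]},{"hand": 42,"dp": [2.5,0,0],"turn": [0,0,0]},{"hand": 42,"dp": [2.5,0,0],"turn": [0,0,0]}])

```text
time_s: 15.9
tcp_pos: [0.5912, 0.0083, 0.1393]
tcp_rot: [3.142, -0.0, -0.172]
force: [-1.8, 0.2, 1.6]
finger_gap: 0.0527
```

Run:
```python
from h import *
im,C,p,R=prong("pics/aa.png",120,200,262,306)
cv2.imwrite("pics/aa2.png",im[60:360,150:420].repeat(2,0).repeat(2,1))
```

```text
t 15.9 tcp [0.5912 0.0083 0.1393] [ 3.1415e+00 -3.0000e-04 -1.7180e-01] vel 0.005 F [-1.76  0.22  1.61]
prong in tool: y at x=60,0: [-0.18 -0.3 ] slope 0.0021 resid 2.51
world y@.53,.65 [ 0.0187 -0.0017] yaw -0.1687
```

View pics/aa2.png

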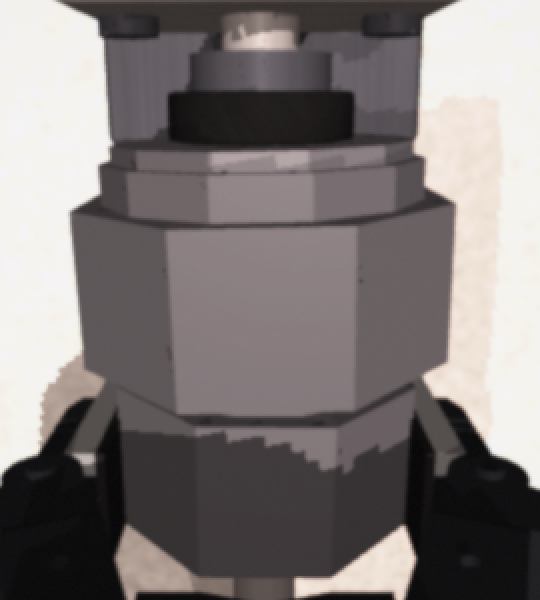

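The spigot is inside the socket with only a small gap left. Carry on.

arm_command(plan=[{"hand": 42,"dp": [1.2,0,0],"turn": [0,0,0]},{"hand": 42,"dp": [2.4,0,0],"turn": [0,0,0]},{"hand": 42,"dp": [3.2,0,0],"turn": [0,0,0]},{"hand": 42,"dp": [3.2,0,0],"turn": [0,0,0]}])

```text
time_s: 16.28
tcp_pos: [0.5945, 0.0077, 0.1393]
tcp_rot: [3.142, -0.0, -0.172]
force: [-1.1, -0.3, 1.8]
finger_gap: 0.0529
```

arm_command(plan=[{"hand": 42,"dp": [0.8,0,0],"turn": [0,0,0]},{"hand": 42,"dp": [1.5,0,0],"turn": [0,0,0]},{"hand": 42,"dp": [1.5,0,0],"turn": [0,0,0]}])

```text
time_s: 16.53
tcp_pos: [0.5961, 0.0074, 0.1393]
tcp_rot: [3.142, -0.001, -0.172]
force: [-0.6, 1.0, 2.6]
finger_gap: 0.053
```

arm_command(plan=[{"hand": 42,"dp": [0.8,0,0],"turn": [0,0,0]},{"hand": 42,"dp": [1.2,0,0],"turn": [0,0,0]},{"hand": 42,"dp": [1.2,0,0],"turn": [0,0,0]}])

```text
time_s: 16.78
tcp_pos: [0.5969, 0.0073, 0.1392]
tcp_rot: [3.142, 0.001, -0.172]
force: [-6.2, 0.6, 5.8]
finger_gap: 0.0528
```

arm_command(plan=[{"hand": 42,"dp": [1.0,0,0],"turn": [0,0,0]},{"hand": 42,"dp": [1.4,0,0],"turn": [0,0,0]},{"hand": 42,"dp": [1.4,0,0],"turn": [0,0,0]},{"hand": 42,"dp": [1.4,0,0],"turn": [0,0,0]}])

```text
time_s: 17.12
tcp_pos: [0.5973, 0.0072, 0.1392]
tcp_rot: [3.141, 0.003, -0.172]
force: [-10.6, 0.8, 7.6]
finger_gap: 0.053
```

arm_command(plan=[{"hand": 42,"dp": [1.5,0,0],"turn": [0,0,0]},{"hand": 42,"dp": [1.5,0,0],"turn": [0,0,0]},{"hand": 42,"dp": [1.5,0,0],"turn": [0,0,0]}])

```text
time_s: 17.37
tcp_pos: [0.5975, 0.0072, 0.1392]
tcp_rot: [3.141, 0.006, -0.172]
force: [-13.3, 2.2, 9.7]
finger_gap: 0.0532
```

Run:
```python
from h import *
im,C,p,R=prong("pics/ab.png",120,200,262,306)
cv2.imwrite("pics/ab2.png",im[60:360,150:420].repeat(2,0).repeat(2,1))
```

```text
t 17.3667 tcp [0.5975 0.0072 0.1392] [ 3.1415  0.006  -0.1715] vel 0.002 F [-13.34   2.18   9.66]
prong in tool: y at x=60,0: [ 0.11 -0.83] slope 0.0156 resid 3.19
world y@.53,.65 [ 0.0203 -0.0019] yaw -0.1832
```

View pics/ab2.png

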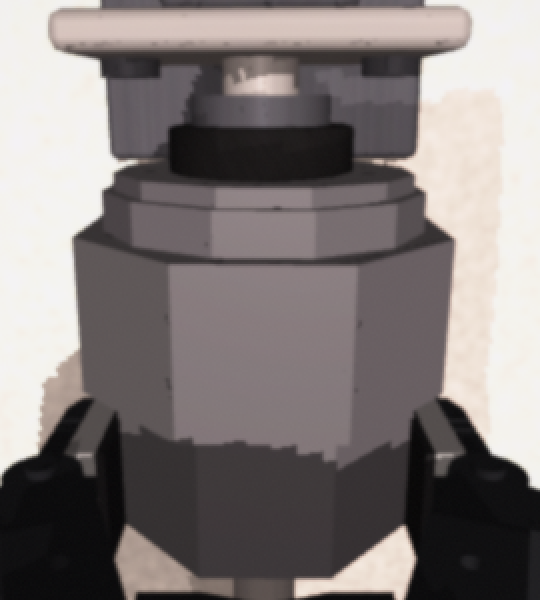

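Home: the collars meet with no gap, at 13 N. Release and go for the small one.

arm_command(plan=[{"hand": 42,"dp": [0,0,0],"turn": [0,0,0]},{"hand": 60,"dp": [-0.3,0,0],"turn": [0,0,0]},{"hand": 68,"dp": [-0.5,0,0],"turn": [0,0,0]},{"hand": 74,"dp": [-0.5,0,0],"turn": [0,0,0]},{"hand": 74,"dp": [-0.5,0,0],"turn": [0,0,0]}])

```text
time_s: 17.83
tcp_pos: [0.5972, 0.0072, 0.1392]
tcp_rot: [3.141, 0.006, -0.172]
force: [0.4, 0.3, 0.5]
finger_gap: 0.0742
```

Run:
```python
from h import *
cv2.imwrite("pics/ac.png",arm.snapshot("wrist"))
need([.5975,.0072,.25],-.171); need([.555,.25,.15],.1); need([.555,.25,.25],.1)
```

```text
dp [  -0.3   -0.  -110.8] turn [ 0.     0.006 -0.001] rows>= 2.7
dp [ -83.1 -232.   -10.4] turn [-0.001  0.006 -0.272] rows>= 5.9
dp [ -83.6 -232.  -110.4] turn [-0.001  0.006 -0.272] rows>= 6.5
```

View pics/ac.png

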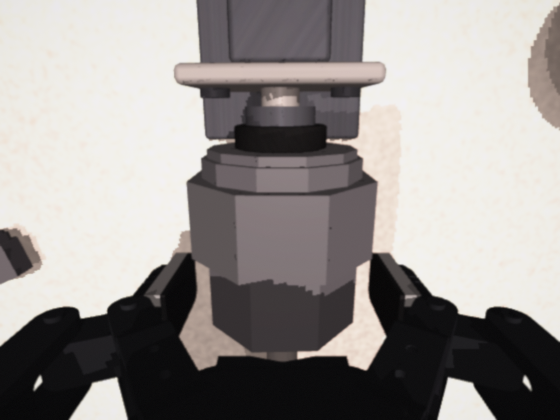

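The medium one is released and snug, with the fingers clear at (185,270) and (380,270).

arm_command(plan=[{"hand": 74,"dp": [0,0,-15],"turn": [0,0,0]},{"hand": 85,"dp": [0,0,-52],"turn": [0,0,0]},{"hand": 85,"dp": [-10,0,-90],"turn": [0,0,0]},{"hand": 85,"dp": [-25,-35,-110],"turn": [0,0.006,-0.1]},{"hand": 85,"dp": [-40,-75,-110],"turn": [0,0.006,-0.2]},{"hand": 85,"dp": [-52,-112,-110],"turn": [0,0.006,-0.272]},{"hand": 85,"dp": [-64,-150,-85],"turn": [0,0.006,-0.272]},{"hand": 85,"dp": [-75,-188,-50],"turn": [0,0.006,-0.272]},{"hand": 85,"dp": [-83,-222,-20],"turn": [0,0.006,-0.272]},{"hand": 85,"dp": [-83,-232,-10],"turn": [0,0.006,-0.272]}])

```text
time_s: 18.72
tcp_pos: [0.554, 0.2526, 0.1481]
tcp_rot: [-3.14, 0.0, 0.102]
force: [0.6, 0.6, -0.5]
finger_gap: 0.0852
```

arm_command(plan=[{"hand": 85,"dp": [0,0,0],"turn": [0,0,0]},{"hand": 85,"dp": [0,0,0],"turn": [0,0,0]},{"hand": 85,"dp": [0,0,0],"turn": [0,0,0]}])

```text
time_s: 18.97
tcp_pos: [0.5544, 0.2518, 0.1485]
tcp_rot: [-3.141, -0.001, 0.101]
force: [0.5, -0.3, 0.2]
finger_gap: 0.0846
```

Run:
```python
from h import *
v=look("small",(.59,.25),"pics/ad.png",(0,.2))
```

```text
tcp [0.5544 0.2518 0.1485] [-3.141e+00 -1.000e-03  1.010e-01] vel 0.022 F [ 0.49 -0.27  0.19]
[(0.86, [256.5, 128.4, 58.0, 54.6])]
  yaw0 0 iou 0.938 x,y mm [596.1 255.2] yaw 0.111
  yaw0 0.2 iou 0.938 x,y mm [596.1 255.2] yaw 0.119
```

View pics/ad_o.png

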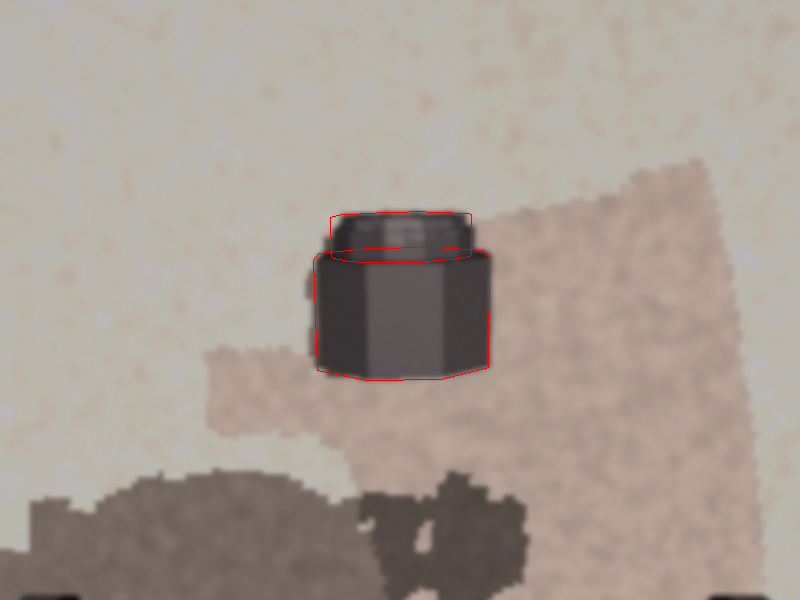

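The silhouette fits within a pixel; the small part is at (.596,.2555), yaw .113. Grasp it.

Run:
```python
from h import *
need([.5791,.2536,.006],.113)
```

```text
dp [ 24.2   0.4 143.2] turn [-0.001 -0.001 -0.013] rows>= 3.5
```

arm_command(plan=[{"hand": 85,"dp": [24,0.4,35],"turn": [0,0,-0.013]},{"hand": 85,"dp": [24,0.4,75],"turn": [0,0,-0.013]},{"hand": 85,"dp": [24,0.4,108],"turn": [0,0,-0.013]},{"hand": 85,"dp": [24,0.4,130],"turn": [0,0,-0.013]},{"hand": 85,"dp": [24,0.4,140],"turn": [0,0,-0.013]},{"hand": 85,"dp": [24,0.4,142],"turn": [0,0,-0.013]},{"hand": 60,"dp": [24,0.4,142],"turn": [0,0,-0.013]},{"hand": 32,"dp": [24,0.4,142],"turn": [0,0,-0.013]},{"hand": 32,"dp": [24,0.4,142],"turn": [0,0,-0.013]},{"hand": 32,"dp": [24,0.4,142],"turn": [0,0,-0.013]}])

```text
time_s: 19.9
tcp_pos: [0.5797, 0.2538, 0.0089]
tcp_rot: [-3.14, -0.004, 0.113]
force: [-3.9, -1.6, 12.6]
finger_gap: 0.0427
```

arm_command(plan=[{"hand": 32,"dp": [0,0,0],"turn": [0,0,0]},{"hand": 32,"dp": [0,0,0],"turn": [0,0,0]}])

```text
time_s: 20.07
tcp_pos: [0.5802, 0.254, 0.0099]
tcp_rot: [-3.139, -0.005, 0.113]
force: [-0.1, 0.9, -0.7]
finger_gap: 0.043
```

Run:
```python
from h import *
cv2.imwrite("pics/ae.png",arm.snapshot("wrist"))
p,R=pose(); b=.022-p[2]; print("bore above tcp",b)
need([.48,.2536,.1],.0); need([.474,.0290,.162-b],-.171)
```

```text
bore above tcp 0.01247946453289319
dp [-98.9 -11.2 -90.9] turn [-0.002 -0.004  0.113] rows>= 3.2
dp [-130.1  211.2 -141. ] turn [-0.003 -0.004  0.284] rows>= 6.8
```

View pics/ae.png

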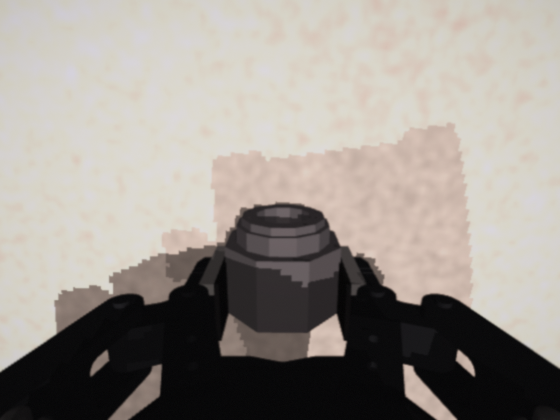

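Run:
```python
from h import *
C=cam("wrist"); p,R=pose(); ph=np.linspace(0,2*np.pi,13)[:-1]
for b in(.012,.0125,.0131):
    q=proj(p+R.apply([[.0255,.018*np.cos(t),-b-.018*np.sin(t)] for t in ph]),C); print(b,"spigot rows",q[:,1].min().round(1),q[:,1].max().round(1),"cols",q[:,0].min().round(1),q[:,0].max().round(1))
    q=proj(p+R.apply([[.0255,.0105*np.cos(t),-b-.0105*np.sin(t)] for t in ph]),C); print("bore",q[:,1].min().round(1),q[:,1].max().round(1),q[:,0].min().round(1),q[:,0].max().round(1))
im=cv2.imread("pics/ae.png"); cv2.imwrite("pics/ae2.png",cv2.resize(im[190:350,210:360],None,fx=4,fy=4,interpolation=cv2.INTER_CUBIC))
```

```text
0.012 spigot rows 205.3 233.3 cols 238.8 329.4
bore 210.0 226.2 257.7 310.5
0.0125 spigot rows 205.6 233.8 cols 238.7 329.5
bore 210.3 226.6 257.6 310.6
0.0131 spigot rows 205.9 234.4 cols 238.5 329.7
bore 210.7 227.2 257.5 310.7
```

View pics/ae2.png

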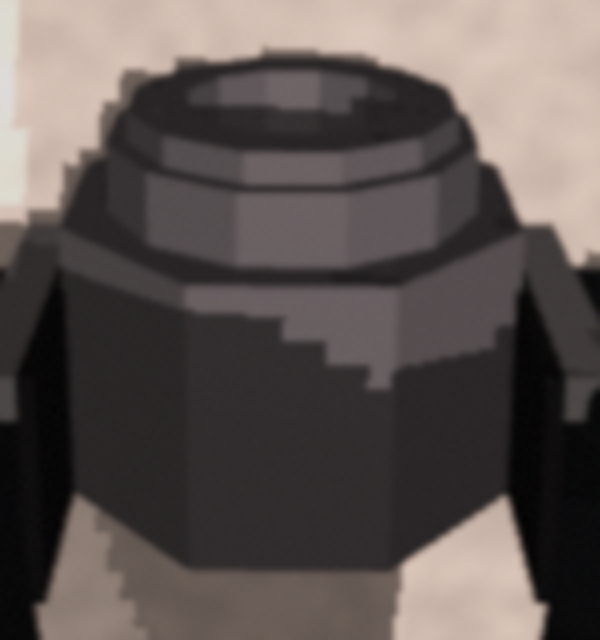

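The small one is held (gap 43 mm, bore at (281,214)). I'll back away in x first, then carry it to the nose.

arm_command(plan=[{"hand": 32,"dp": [0,0,-20],"turn": [0,0,0]},{"hand": 32,"dp": [-15,0,-55],"turn": [0,0,0]},{"hand": 32,"dp": [-45,8,-85],"turn": [0,0,0.08]},{"hand": 32,"dp": [-75,30,-110],"turn": [0,0,0.16]},{"hand": 32,"dp": [-105,55,-130],"turn": [0,0,0.24]},{"hand": 32,"dp": [-125,90,-140],"turn": [0,-0.004,0.284]},{"hand": 32,"dp": [-130,130,-140],"turn": [-0.003,-0.004,0.284]},{"hand": 32,"dp": [-130,170,-140],"turn": [-0.003,-0.004,0.284]},{"hand": 32,"dp": [-130,200,-140],"turn": [-0.003,-0.004,0.284]},{"hand": 32,"dp": [-130,211,-140],"turn": [-0.003,-0.004,0.284]}])

```text
time_s: 20.95
tcp_pos: [0.4743, 0.0244, 0.1491]
tcp_rot: [3.14, -0.002, -0.176]
force: [1.4, -0.7, 0.0]
finger_gap: 0.0428
```

arm_command(plan=[{"hand": 32,"dp": [0,0,0],"turn": [0,0,0]},{"hand": 32,"dp": [0,0,0],"turn": [0,0,0]}])

```text
time_s: 21.12
tcp_pos: [0.4744, 0.0237, 0.1493]
tcp_rot: [3.14, -0.002, -0.177]
force: [0.3, -0.3, -0.8]
finger_gap: 0.0426
```

Run:
```python
from h import *
im,C,p,R=prong("pics/af.png",100,150,258,309)
need([.474,.0288,.1492],-.171)
```

```text
t 21.1167 tcp [0.4744 0.0237 0.1493] [ 3.1397e+00 -2.1000e-03 -1.7740e-01] vel 0.046 F [ 0.27 -0.25 -0.85]
prong in tool: y at x=60,0: [ 0.07 -1.61] slope 0.028 resid 0.35
world y@.53,.65 [ 0.0138 -0.0112] yaw -0.2053
dp [-1.  -3.7  0. ] turn [ 0.001 -0.002 -0.005] rows>= 0.1
```

View pics/af.png

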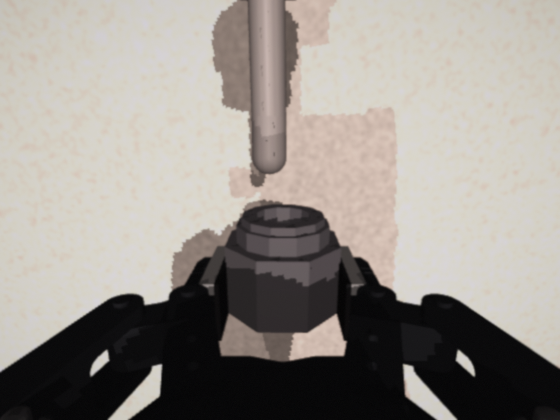

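The nose is at (268,165) and the bore at (283,215). Shift 4.2 mm, advance, and check.

arm_command(plan=[{"hand": 32,"dp": [0,-4.1,0],"turn": [0.001,-0.002,-0.005]},{"hand": 32,"dp": [4,-4.1,0],"turn": [0.001,-0.002,-0.005]},{"hand": 32,"dp": [9,-4.1,0],"turn": [0.001,-0.002,-0.005]},{"hand": 32,"dp": [11,-4.1,0],"turn": [0.001,-0.002,-0.005]},{"hand": 32,"dp": [11,-4.1,0],"turn": [0.001,-0.002,-0.005]}])

```text
time_s: 21.58
tcp_pos: [0.4864, 0.0272, 0.1491]
tcp_rot: [3.141, -0.0, -0.17]
force: [-0.2, 0.1, -1.1]
finger_gap: 0.043
```

Run:
```python
from h import *
im,C,p,R=prong("pics/ag.png",100,150,258,309)
need([.552,.0151,.1492],-.171)
```

```text
t 21.5833 tcp [0.4864 0.0272 0.1491] [ 3.1411 -0.     -0.1701] vel 0.025 F [-0.19  0.11 -1.09]
prong in tool: y at x=60,0: [-1.15 -7.39] slope 0.1041 resid 0.52
world y@.53,.65 [ 0.0226 -0.011 ] yaw -0.2734
dp [67.1  0.7 -0.1] turn [0.001 0.    0.001] rows>= 1.6
```

View pics/ag.png

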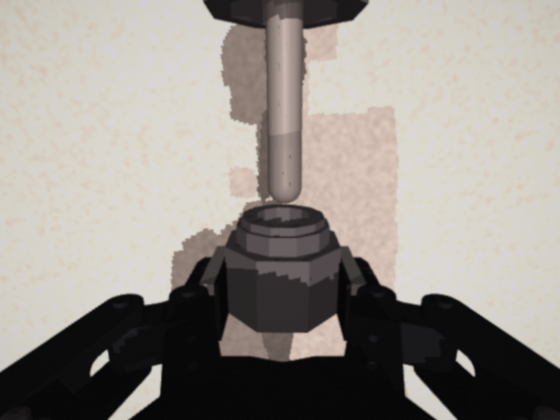

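Aligned to 0.7 mm. Carry on over the nose.

arm_command(plan=[{"hand": 32,"dp": [7,0.6,0],"turn": [0,0,0]},{"hand": 32,"dp": [14,0.6,0],"turn": [0,0,0]},{"hand": 32,"dp": [22,0.6,0],"turn": [0,0,0]},{"hand": 32,"dp": [30,0.6,0],"turn": [0,0,0]},{"hand": 32,"dp": [38,0.6,0],"turn": [0,0,0]},{"hand": 32,"dp": [46,0.6,0],"turn": [0,0,0]},{"hand": 32,"dp": [54,0.6,0],"turn": [0,0,0]},{"hand": 32,"dp": [60,0.6,0],"turn": [0,0,0]},{"hand": 32,"dp": [63,0.6,0],"turn": [0,0,0]},{"hand": 32,"dp": [63,0.6,0],"turn": [0,0,0]}])

```text
time_s: 22.47
tcp_pos: [0.5485, 0.0157, 0.149]
tcp_rot: [3.141, 0.0, -0.171]
force: [1.4, -0.4, -0.3]
finger_gap: 0.0428
```

Run:
```python
from h import *
im,C,p,R=prong("pics/ah.png",100,150,258,309)
```

```text
t 22.4667 tcp [0.5485 0.0157 0.149 ] [ 3.1409e+00  1.0000e-04 -1.7050e-01] vel 0.035 F [ 1.38 -0.37 -0.29]
prong in tool: y at x=60,0: [ 0.05 -4.99] slope 0.0839 resid 2.65
world y@.53,.65 [ 0.0242 -0.0049] yaw -0.2378
```

View pics/ah.png

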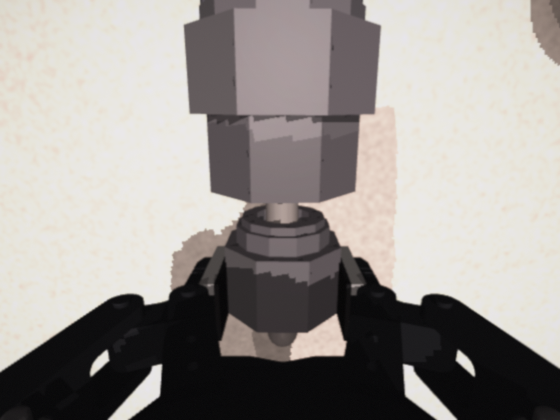

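The part has cleared the nose, which shows behind it at (284,338), and there is a gap ahead of it. Let it down.

arm_command(plan=[{"hand": 32,"dp": [0.5,0,1.5],"turn": [0,0,0]},{"hand": 32,"dp": [1,0,3],"turn": [0,0,0]},{"hand": 32,"dp": [2,0,4.5],"turn": [0,0,0]},{"hand": 32,"dp": [3,0,5.4],"turn": [0,0,0]},{"hand": 32,"dp": [3,0,5.6],"turn": [0,0,0]},{"hand": 32,"dp": [3,0,5.6],"turn": [0,0,0]}])

```text
time_s: 23.02
tcp_pos: [0.5509, 0.0153, 0.1433]
tcp_rot: [3.141, 0.001, -0.17]
force: [-0.4, -0.1, -0.9]
finger_gap: 0.043
```

Run:
```python
from h import *
im,C,p,R=prong("pics/ai.png",100,150,258,309)
cv2.imwrite("pics/ai2.png",im[60:360,150:420].repeat(2,0).repeat(2,1))
```

```text
t 23.0167 tcp [0.5509 0.0153 0.1433] [ 3.1409e+00  6.0000e-04 -1.7050e-01] vel 0.004 F [-0.4  -0.06 -0.88]
prong in tool: y at x=60,0: [-0.17  0.16] slope -0.0056 resid 2.65
world y@.53,.65 [ 0.0177 -0.0009] yaw -0.1544
```

View pics/ai2.png

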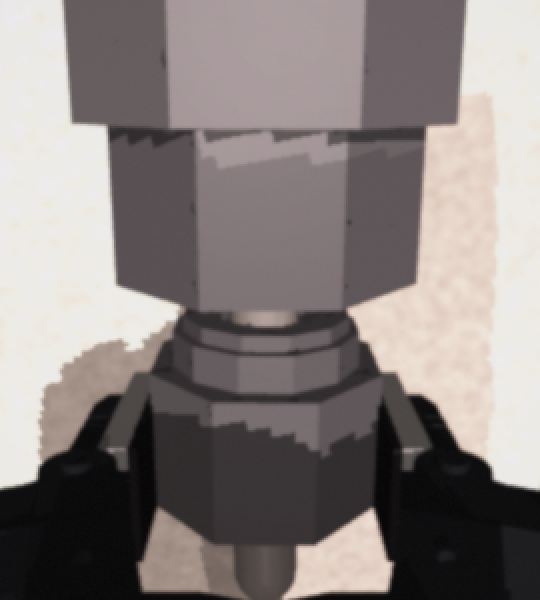

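Aligned sideways to about 0.5 mm. I'll feel for the prong below.

arm_command(plan=[{"hand": 32,"dp": [0,-0.3,0.4],"turn": [0,0,0]},{"hand": 32,"dp": [0,-0.3,0.7],"turn": [0,0,0]},{"hand": 32,"dp": [0,-0.3,0.7],"turn": [0,0,0]}])

```text
time_s: 23.32
tcp_pos: [0.551, 0.0156, 0.1429]
tcp_rot: [3.141, 0.0, -0.17]
force: [-1.0, 0.4, 3.9]
finger_gap: 0.0428
```

It rests on the prong. Slide forward.

arm_command(plan=[{"hand": 32,"dp": [2.5,0,-0.3],"turn": [0,0,0]},{"hand": 32,"dp": [5,0,-0.3],"turn": [0,0,0]},{"hand": 32,"dp": [7.5,0,-0.3],"turn": [0,0,0]},{"hand": 32,"dp": [9.5,0,-0.3],"turn": [0,0,0]},{"hand": 32,"dp": [11,0,-0.3],"turn": [0,0,0]},{"hand": 32,"dp": [11,0,-0.3],"turn": [0,0,0]}])

```text
time_s: 23.82
tcp_pos: [0.5621, 0.0136, 0.1431]
tcp_rot: [3.141, 0.0, -0.171]
force: [0.6, 0.3, -1.3]
finger_gap: 0.0431
```

Run:
```python
from h import *
im,C,p,R=prong("pics/aj.png",100,150,258,309)
cv2.imwrite("pics/aj2.png",im[60:360,150:420].repeat(2,0).repeat(2,1))
```

```text
t 23.8167 tcp [0.5621 0.0136 0.1431] [ 3.141e+00  1.000e-04 -1.706e-01] vel 0.015 F [ 0.59  0.34 -1.32]
prong in tool: y at x=60,0: [ -1.36 -11.04] slope 0.1613 resid 2.56
world y@.53,.65 [ 0.0343 -0.0044] yaw -0.3123
```

View pics/aj2.png

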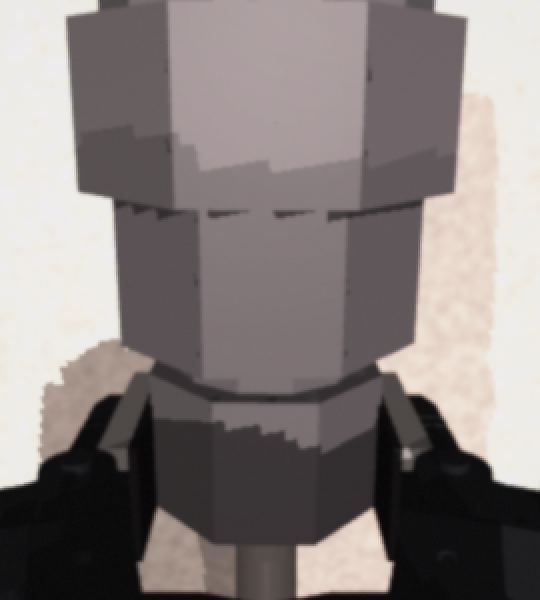

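The spigot is in the socket with no force. Continue to contact.

arm_command(plan=[{"hand": 32,"dp": [1.2,0,0],"turn": [0,0,0]},{"hand": 32,"dp": [2.4,0,0],"turn": [0,0,0]},{"hand": 32,"dp": [3.5,0,0],"turn": [0,0,0]},{"hand": 32,"dp": [3.5,0,0],"turn": [0,0,0]}])

```text
time_s: 24.2
tcp_pos: [0.5655, 0.013, 0.143]
tcp_rot: [3.141, 0.0, -0.171]
force: [0.8, -0.3, -0.4]
finger_gap: 0.0429
```

arm_command(plan=[{"hand": 32,"dp": [0.8,0,0],"turn": [0,0,0]},{"hand": 32,"dp": [1.4,0,0],"turn": [0,0,0]},{"hand": 32,"dp": [1.4,0,0],"turn": [0,0,0]}])

```text
time_s: 24.45
tcp_pos: [0.567, 0.0128, 0.143]
tcp_rot: [3.141, 0.0, -0.171]
force: [0.1, 0.1, -1.0]
finger_gap: 0.043
```

arm_command(plan=[{"hand": 32,"dp": [0.8,0,0],"turn": [0,0,0]},{"hand": 32,"dp": [1.2,0,0],"turn": [0,0,0]},{"hand": 32,"dp": [1.2,0,0],"turn": [0,0,0]}])

```text
time_s: 24.7
tcp_pos: [0.5683, 0.0125, 0.143]
tcp_rot: [3.141, 0.0, -0.171]
force: [0.2, 0.4, -0.3]
finger_gap: 0.0427
```

arm_command(plan=[{"hand": 32,"dp": [0.7,0,0],"turn": [0,0,0]},{"hand": 32,"dp": [1.1,0,0],"turn": [0,0,0]},{"hand": 32,"dp": [1.1,0,0],"turn": [0,0,0]}])

```text
time_s: 24.95
tcp_pos: [0.569, 0.0124, 0.143]
tcp_rot: [3.141, 0.001, -0.171]
force: [-3.2, 1.1, 0.9]
finger_gap: 0.0427
```

Contact. Now press.

arm_command(plan=[{"hand": 32,"dp": [0.9,0,0],"turn": [0,0,0]},{"hand": 32,"dp": [1.3,0,0],"turn": [0,0,0]},{"hand": 32,"dp": [1.3,0,0],"turn": [0,0,0]}])

```text
time_s: 25.2
tcp_pos: [0.5695, 0.0124, 0.1429]
tcp_rot: [3.141, 0.003, -0.17]
force: [-9.0, 1.7, 3.6]
finger_gap: 0.0427
```

arm_command(plan=[{"hand": 32,"dp": [0.9,0,0],"turn": [0,0,0]},{"hand": 32,"dp": [1.2,0,0],"turn": [0,0,0]},{"hand": 32,"dp": [1.2,0,0],"turn": [0,0,0]}])

```text
time_s: 25.45
tcp_pos: [0.5696, 0.0124, 0.1429]
tcp_rot: [3.141, 0.006, -0.17]
force: [-10.7, 1.7, 7.2]
finger_gap: 0.0433
```

arm_command(plan=[{"hand": 32,"dp": [1.4,0,0],"turn": [0,0,0]},{"hand": 32,"dp": [1.4,0,0],"turn": [0,0,0]},{"hand": 32,"dp": [1.4,0,0],"turn": [0,0,0]}])

```text
time_s: 25.7
tcp_pos: [0.5697, 0.0123, 0.1429]
tcp_rot: [3.141, 0.009, -0.17]
force: [-12.8, 1.8, 8.5]
finger_gap: 0.0428
```

Run:
```python
from h import *
im,C,p,R=prong("pics/ak.png",100,150,258,309)
cv2.imwrite("pics/ak2.png",im[60:360,150:420].repeat(2,0).repeat(2,1))
```

```text
t 25.7 tcp [0.5697 0.0123 0.1429] [ 3.1408  0.0086 -0.1702] vel 0.003 F [-12.75   1.82   8.46]
prong in tool: y at x=60,0: [-0.46 -4.41] slope 0.0658 resid 3.05
world y@.53,.65 [ 0.0239 -0.0019] yaw -0.2123
```

View pics/ak2.png

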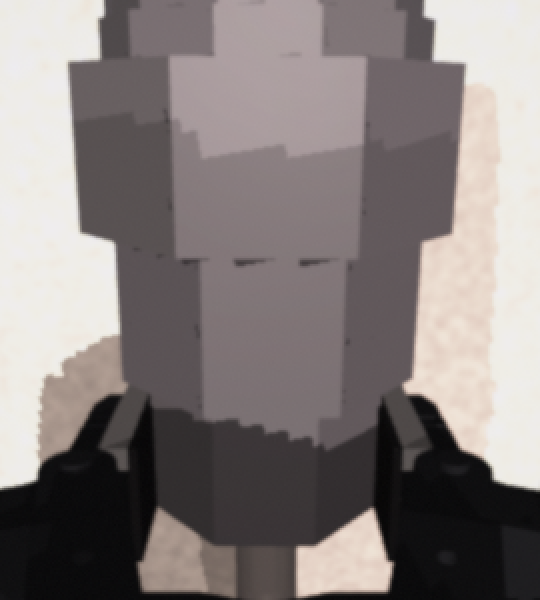

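All collars meet with no gap. Release and withdraw upward.

arm_command(plan=[{"hand": 32,"dp": [0,0,0],"turn": [0,0,0]},{"hand": 50,"dp": [-0.3,0,0],"turn": [0,0,0]},{"hand": 58,"dp": [-0.6,0,0],"turn": [0,0,0]},{"hand": 66,"dp": [-0.6,0,0],"turn": [0,0,0]},{"hand": 72,"dp": [-0.6,0,0],"turn": [0,0,0]},{"hand": 72,"dp": [-0.6,0,0],"turn": [0,0,0]}])

```text
time_s: 26.25
tcp_pos: [0.5693, 0.0124, 0.1429]
tcp_rot: [3.141, 0.008, -0.17]
force: [-0.1, -0.3, 0.3]
finger_gap: 0.072
```

arm_command(plan=[{"hand": 72,"dp": [0,0,-12],"turn": [0,0,0]},{"hand": 72,"dp": [0,0,-40],"turn": [0,0,0]},{"hand": 72,"dp": [-10,0,-75],"turn": [0,0,0]},{"hand": 72,"dp": [-30,0,-105],"turn": [0,0,0]},{"hand": 72,"dp": [-50,0,-110],"turn": [0,0,0]},{"hand": 72,"dp": [-50,0,-110],"turn": [0,0,0]},{"hand": 72,"dp": [-50,0,-110],"turn": [0,0,0]}])

```text
time_s: 26.83
tcp_pos: [0.5208, 0.0211, 0.254]
tcp_rot: [3.141, 0.007, -0.17]
force: [0.2, 0.4, 0.3]
finger_gap: 0.0719
```

Run:
```python
from h import *
o=arm.get_obs(); print(o["time_s"],o["tcp_pos"],o["force"],o["finger_gap"])
a=arm.snapshot("wrist"); b=arm.snapshot("side")
cv2.imwrite("pics/al.png",a)
cv2.imwrite("pics/al_s.png",cv2.resize(b[90:260,180:380],None,fx=3.5,fy=3.5,interpolation=cv2.INTER_CUBIC))
```

```text
26.8333 [0.52084011 0.02110517 0.25395632] [0.21240255 0.38974681 0.25227671] 0.0719020271692896
```

View pics/al.png

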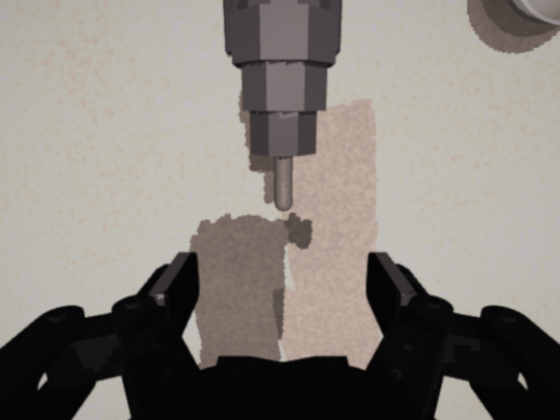

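View pics/al_s.png

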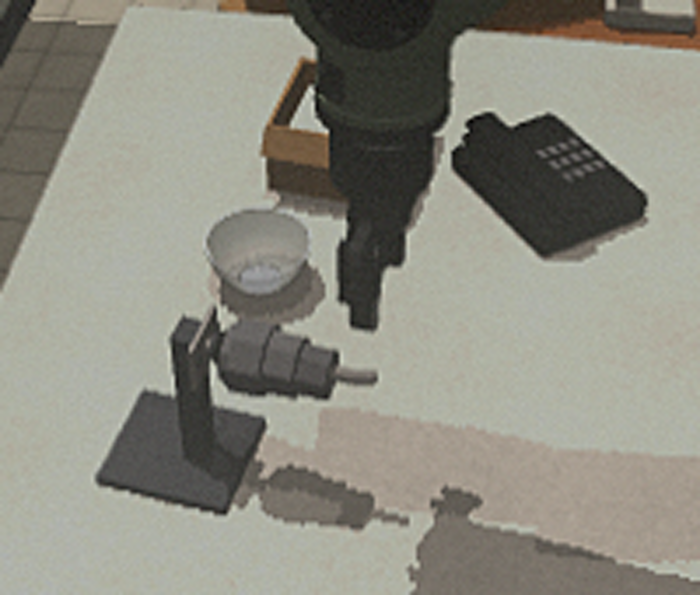

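All three hang in line: large (283,30), medium (284,85), small (283,133). The small and medium collars meet; I'll look at the buffer end too before handing in.

arm_command(plan=[{"hand": 72,"dp": [30,0,0],"turn": [0,0,0]},{"hand": 72,"dp": [60,0,0],"turn": [0,0,0]},{"hand": 72,"dp": [60,0,0],"turn": [0,0,0]},{"hand": 72,"dp": [60,0,0],"turn": [0,0,0]},{"hand": 72,"dp": [60,0,0],"turn": [0,0,0]}])

```text
time_s: 27.35
tcp_pos: [0.5802, 0.0104, 0.2516]
tcp_rot: [3.14, 0.01, -0.17]
force: [0.2, -0.2, -0.2]
finger_gap: 0.0724
```

Run:
```python
from h import *
o=arm.get_obs(); print(o["time_s"],o["force"])
im=arm.snapshot("wrist")
cv2.imwrite("pics/am.png",cv2.resize(im[0:230,150:420],None,fx=2.6,fy=2.6,interpolation=cv2.INTER_CUBIC))
```

```text
27.35 [ 0.17334184 -0.20465268 -0.19613382]
```

View pics/am.png

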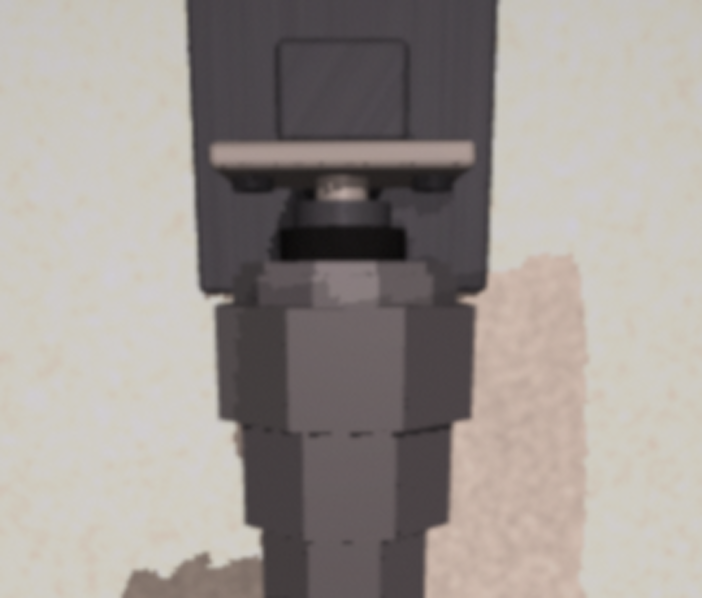

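The large spigot meets the buffer at (342,262 in the enlargement), and the two joints at rows 432 and 540 are closed. Nothing touches the gripper. Handing in.

Run:
```python
from cell import arm
print(arm.sign_off())
```

```text
the job is handed in; nothing more can be done
None
```

All three reducers are on the hook, spigots towards the plate: large, then medium, then small. The job was handed in at about 27.4 s of the 72 s; the sign-off gives no verdict.

- **Pressing:** The last wrist reading before each release was about 11 N (large), 13 N (medium) and 13 N (small). The highest force read at the end of any move was about 17 N, while pressing. It includes 6–10 N upwards at the tool, probably the prong bearing the part.
- **Last checks:** The closing wrist picture shows the large spigot against the buffer and both joints closed. The gripper was clear with about 0 N on it. In the closing side picture the telephone, tub and carton look undisturbed. The bottle was outside that crop, but the arm never went near it.
- **What disagreed:**
  - My first hook measurement was several millimetres off because the arm was still settling, so I repeated it at rest and corrected it.
  - The fixed cameras differed from the wrist camera by a few millimetres on the hook. I used the wrist camera.
  - Gripping the medium and small reducers pressed on the desk with about 13–15 N, with no visible effect.

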